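Set the spice tray's fence and stow the blue jars

TASK

Pull the spice tray out to its stop, squeeze the red release on its white fence and, holding it squeezed, slide the fence to the notch that makes the bay just big enough for the blue jars there are, then let go so that it locks. Stand every blue jar upright in that bay, side by side in one row with no jar's place left empty, and push the tray fully home. Leave the white and terracotta jars and everything else where they are.

Things in the scene. Friction and masses are not known exactly. Their poses are not given: they have to be found in the camera images.
- tray_floor (a point): Pale wood pull-out tray on a low rack. Point: middle of its inner floor, 18 mm above the work surface. Axes: x away from the robot into the rack (the tray pulls out along -x), y left along the tray, z up. Jar channel: x -43 to +44 mm, y -150 to +150. Above this floor: front lip 26 mm, end walls 32, steel comb behind the channel (x +58 to +77) 78.
- tray (a joint): Position of the tray, m: 0 fully home (rear stop), 0.12 pulled out to its front stop, towards the robot. 3 N of friction; it stays where left.
- ledge_edge (a point): Middle of the front edge of the rack's fixed clear glass ledge, 155 to 163 mm above the work surface (point at 159), 410 mm long, 115 mm deep. It starts 15 mm behind the middle of the home tray and covers its back part, so jars cannot be loaded with the tray home. It rests on wooden cheeks beyond both tray ends (y +-182 to +-198 mm).
- tray_handle (a point): Centre of the tray's brass handle bar: 110 mm long (y), 12 mm thick (x), 14 mm high, 55 mm above the work surface and 64 mm in front of the tray's front lip, on two stalks 49 mm either side of its middle. Same axes as the tray.
- fence_grip (a point): White fence: 10 mm plate across the tray (y = this point) with a squeeze grip on top: fixed white bar in front (-x), red release bar behind (+x), each 34 mm long (y), 12 thick, 91 to 135 mm above the work surface; 54 mm over both relaxed, 44 squeezed. Point: midway, 118 mm up. Jar bay: from the fence's +y face (5 mm from here) to the end wall at tray y +150. Tray's axes.
- fence (a joint): Fence position, m, growing towards the tray's -y end (bay grows). A pawl locks it in four notches: 0 (start; bay 72 mm, 1 jar), 0.068 (140 mm, 2 jars), 0.136 (208 mm, 3 jars), 0.204 (276 mm, 4 jars), with 3 mm play. Locked it cannot slide; squeezed it slides with 1.5 N friction. Let go between notches, the pawl rests on the comb and drops in only at a notch.
- release (a joint): Travel of the red release bar towards the white bar, m: 0 relaxed (pawl fully in a notch), 0.010 fully squeezed (stop); the pawl clears the comb above 0.007. Spring: 4 N relaxed to 12 N fully squeezed. About 0.007 after letting go: the pawl sits on a tooth between notches.
- jar1_mid (a point): Blue-glazed spice jar with a fixed cork-lined lid (one of two to four alike), 100 mm tall, body 56 mm in diameter and 58 mm high, 52 mm lid to 68 mm, then a round lid knob 26 mm in diameter from 68 to 100 mm above its foot. About 0.22 kg, with a heavy foot. The point is on its axis 50 mm above its foot, z up. None if this jar is absent.
- jar2_mid (a point): Blue-glazed spice jar with a fixed cork-lined lid (one of two to four alike), 100 mm tall, body 56 mm in diameter and 58 mm high, 52 mm lid to 68 mm, then a round lid knob 26 mm in diameter from 68 to 100 mm above its foot. About 0.22 kg, with a heavy foot. The point is on its axis 50 mm above its foot, z up. None if this jar is absent.
- jar3_mid (a point): Blue-glazed spice jar with a fixed cork-lined lid (one of two to four alike), 100 mm tall, body 56 mm in diameter and 58 mm high, 52 mm lid to 68 mm, then a round lid knob 26 mm in diameter from 68 to 100 mm above its foot. About 0.22 kg, with a heavy foot. The point is on its axis 50 mm above its foot, z up. None if this jar is absent.
- jar4_mid (a point): Blue-glazed spice jar with a fixed cork-lined lid (one of two to four alike), 100 mm tall, body 56 mm in diameter and 58 mm high, 52 mm lid to 68 mm, then a round lid knob 26 mm in diameter from 68 to 100 mm above its foot. About 0.22 kg, with a heavy foot. The point is on its axis 50 mm above its foot, z up. None if this jar is absent.
- white_jar_mid (a point): White jar of the same shape and size, to be left alone. Point 50 mm above its foot.
- clay_jar_mid (a point): Terracotta jar of the same shape and size, to be left alone. Point 50 mm above its foot.
- teaspoon_grip (a point): Steel spoon, 150 mm long, lying flat; point on its handle. Leave alone.
- reamer_mid (a point): Wooden citrus reamer, 150 mm long, 40 mm thick, lying; point at its middle. Leave alone.
- mug_mid (a point): White mug, 80 mm across, 90 mm tall; point half-way up. Leave alone.
- oil_bottle_mid (a point): Green glass bottle, 60 mm across, 170 mm tall; point half-way up. Leave alone.
- bowl_mid (a point): Wooden bowl, 120 mm across, 50 mm tall; point half-way up. Leave alone.
Things that resemble listed ones, but are neither listed nor needed, are in the scene too. What is shaped like the part that bears jar3_mid but purple is not meant. What is shaped like the part that bears jar1_mid but green is not meant.

How it is judged (in metres and radians):
On the way, in this order (a step that is already met when the one before it is completed fails the run):
1. the tray is pulled out to its front stop (value of joint tray above 0.112 m), for 0.2 s.
2. the release is held squeezed and the fence is on its way out of its first notch (value of joint release above 0.006 m and value of joint fence above 0.02 m), for 0.05 s.
3. the fence is let go and locked in the second, third or fourth notch (value of joint release below 0.003 m and value of joint fence above 0.06 m), for 0.2 s.
4. with the tray still out, all blue jars stand in the bay, the fence is locked in the notch for their number, and every jar's place in the bay is filled (value of joint tray above 0.08 m and x of jar1_mid in the frame of tray_floor between -0.025 and 0.025 m and y of each of jar1_mid, jar2_mid, jar3_mid, jar4_mid in the frame of fence_grip above 0.015 m and y of each of jar1_mid, jar2_mid, jar3_mid, jar4_mid in the frame of tray_floor below 0.15 m and z of jar1_mid in the frame of tray_floor between 0.04 and 0.06 m and angle between each of jar1_mid, jar2_mid, jar3_mid, jar4_mid's own z axis and vertical below 0.15 rad and linear speed of each of jar1, jar2, jar3, jar4 below 0.03 m/s and x of jar2_mid in the frame of tray_floor between -0.025 and 0.025 m and z of jar2_mid in the frame of tray_floor between 0.04 and 0.06 m and x of jar3_mid in the frame of tray_floor between -0.025 and 0.025 m and z of jar3_mid in the frame of tray_floor between 0.04 and 0.06 m and x of jar4_mid in the frame of tray_floor between -0.025 and 0.025 m and z of jar4_mid in the frame of tray_floor between 0.04 and 0.06 m and ((value of joint fence between 0.06 and 0.076 m and (y of jar1_mid in the frame of tray_floor between 0.083 and 0.145 m or y of jar2_mid in the frame of tray_floor between 0.083 and 0.145 m or y of jar3_mid in the frame of tray_floor between 0.083 and 0.145 m or y of jar4_mid in the frame of tray_floor between 0.083 and 0.145 m) and (y of jar1_mid in the frame of tray_floor between 0.015 and 0.077 m or y of jar2_mid in the frame of tray_floor between 0.015 and 0.077 m or y of jar3_mid in the frame of tray_floor between 0.015 and 0.077 m or y of jar4_mid in the frame of tray_floor between 0.015 and 0.077 m)) or (value of joint fence between 0.128 and 0.144 m and (y of jar1_mid in the frame of tray_floor between 0.083 and 0.145 m or y of jar2_mid in the frame of tray_floor between 0.083 and 0.145 m or y of jar3_mid in the frame of tray_floor between 0.083 and 0.145 m or y of jar4_mid in the frame of tray_floor between 0.083 and 0.145 m) and (y of jar1_mid in the frame of tray_floor between 0.015 and 0.077 m or y of jar2_mid in the frame of tray_floor between 0.015 and 0.077 m or y of jar3_mid in the frame of tray_floor between 0.015 and 0.077 m or y of jar4_mid in the frame of tray_floor between 0.015 and 0.077 m) and (y of jar1_mid in the frame of tray_floor between -0.053 and 0.009 m or y of jar2_mid in the frame of tray_floor between -0.053 and 0.009 m or y of jar3_mid in the frame of tray_floor between -0.053 and 0.009 m or y of jar4_mid in the frame of tray_floor between -0.053 and 0.009 m)) or (value of joint fence between 0.196 and 0.212 m and (y of jar1_mid in the frame of tray_floor between 0.083 and 0.145 m or y of jar2_mid in the frame of tray_floor between 0.083 and 0.145 m or y of jar3_mid in the frame of tray_floor between 0.083 and 0.145 m or y of jar4_mid in the frame of tray_floor between 0.083 and 0.145 m) and (y of jar1_mid in the frame of tray_floor between 0.015 and 0.077 m or y of jar2_mid in the frame of tray_floor between 0.015 and 0.077 m or y of jar3_mid in the frame of tray_floor between 0.015 and 0.077 m or y of jar4_mid in the frame of tray_floor between 0.015 and 0.077 m) and (y of jar1_mid in the frame of tray_floor between -0.053 and 0.009 m or y of jar2_mid in the frame of tray_floor between -0.053 and 0.009 m or y of jar3_mid in the frame of tray_floor between -0.053 and 0.009 m or y of jar4_mid in the frame of tray_floor between -0.053 and 0.009 m) and (y of jar1_mid in the frame of tray_floor between -0.121 and -0.059 m or y of jar2_mid in the frame of tray_floor between -0.121 and -0.059 m or y of jar3_mid in the frame of tray_floor between -0.121 and -0.059 m or y of jar4_mid in the frame of tray_floor between -0.121 and -0.059 m))) and value of joint release below 0.003 m), for 0.2 s.
At the end, for the whole second after the job is handed in: Tray within 8 mm of home; fence within 8 mm of the notch for the number of blue jars, release under 3 mm; every blue jar at rest on the tray floor in the bay, within 0.15 rad of upright and 25 mm of its middle line; each 68 mm jar place from the +y end holds a jar within 31 mm of its middle (value of joint tray below 0.008 m and x of jar1_mid in the frame of tray_floor between -0.025 and 0.025 m and y of each of jar1_mid, jar2_mid, jar3_mid, jar4_mid in the frame of fence_grip above 0.015 m and y of each of jar1_mid, jar2_mid, jar3_mid, jar4_mid in the frame of tray_floor below 0.15 m and z of jar1_mid in the frame of tray_floor between 0.04 and 0.06 m and angle between each of jar1_mid, jar2_mid, jar3_mid, jar4_mid's own z axis and vertical below 0.15 rad and linear speed of each of jar1, jar2, jar3, jar4 below 0.03 m/s and x of jar2_mid in the frame of tray_floor between -0.025 and 0.025 m and z of jar2_mid in the frame of tray_floor between 0.04 and 0.06 m and x of jar3_mid in the frame of tray_floor between -0.025 and 0.025 m and z of jar3_mid in the frame of tray_floor between 0.04 and 0.06 m and x of jar4_mid in the frame of tray_floor between -0.025 and 0.025 m and z of jar4_mid in the frame of tray_floor between 0.04 and 0.06 m and ((value of joint fence between 0.06 and 0.076 m and (y of jar1_mid in the frame of tray_floor between 0.083 and 0.145 m or y of jar2_mid in the frame of tray_floor between 0.083 and 0.145 m or y of jar3_mid in the frame of tray_floor between 0.083 and 0.145 m or y of jar4_mid in the frame of tray_floor between 0.083 and 0.145 m) and (y of jar1_mid in the frame of tray_floor between 0.015 and 0.077 m or y of jar2_mid in the frame of tray_floor between 0.015 and 0.077 m or y of jar3_mid in the frame of tray_floor between 0.015 and 0.077 m or y of jar4_mid in the frame of tray_floor between 0.015 and 0.077 m)) or (value of joint fence between 0.128 and 0.144 m and (y of jar1_mid in the frame of tray_floor between 0.083 and 0.145 m or y of jar2_mid in the frame of tray_floor between 0.083 and 0.145 m or y of jar3_mid in the frame of tray_floor between 0.083 and 0.145 m or y of jar4_mid in the frame of tray_floor between 0.083 and 0.145 m) and (y of jar1_mid in the frame of tray_floor between 0.015 and 0.077 m or y of jar2_mid in the frame of tray_floor between 0.015 and 0.077 m or y of jar3_mid in the frame of tray_floor between 0.015 and 0.077 m or y of jar4_mid in the frame of tray_floor between 0.015 and 0.077 m) and (y of jar1_mid in the frame of tray_floor between -0.053 and 0.009 m or y of jar2_mid in the frame of tray_floor between -0.053 and 0.009 m or y of jar3_mid in the frame of tray_floor between -0.053 and 0.009 m or y of jar4_mid in the frame of tray_floor between -0.053 and 0.009 m)) or (value of joint fence between 0.196 and 0.212 m and (y of jar1_mid in the frame of tray_floor between 0.083 and 0.145 m or y of jar2_mid in the frame of tray_floor between 0.083 and 0.145 m or y of jar3_mid in the frame of tray_floor between 0.083 and 0.145 m or y of jar4_mid in the frame of tray_floor between 0.083 and 0.145 m) and (y of jar1_mid in the frame of tray_floor between 0.015 and 0.077 m or y of jar2_mid in the frame of tray_floor between 0.015 and 0.077 m or y of jar3_mid in the frame of tray_floor between 0.015 and 0.077 m or y of jar4_mid in the frame of tray_floor between 0.015 and 0.077 m) and (y of jar1_mid in the frame of tray_floor between -0.053 and 0.009 m or y of jar2_mid in the frame of tray_floor between -0.053 and 0.009 m or y of jar3_mid in the frame of tray_floor between -0.053 and 0.009 m or y of jar4_mid in the frame of tray_floor between -0.053 and 0.009 m) and (y of jar1_mid in the frame of tray_floor between -0.121 and -0.059 m or y of jar2_mid in the frame of tray_floor between -0.121 and -0.059 m or y of jar3_mid in the frame of tray_floor between -0.121 and -0.059 m or y of jar4_mid in the frame of tray_floor between -0.121 and -0.059 m))) and value of joint release below 0.003 m); the robot touches nothing.
It fails at once if a bystander (white or terracotta jar, spoon, reamer, mug, bottle, bowl) is moved more than 60 mm (distance of any of white_jar_mid, clay_jar_mid, teaspoon_grip, reamer_mid, mug_mid, oil_bottle_mid, bowl_mid from where it was at the start of the episode above 0.06 m).
Of jar1, jar2, jar3, jar4 only 2 to 4 are there at a start; the rules pass over those that are not, and their reading is None.
At some moment in a run one of jar1, jar2, jar3, jar4 may be knocked a few centimetres aside while the robot is not near it.
It also fails if it takes over 210 s, if anything falls off the work surface, if the arm or the gripper's body presses on something with over 40 N, if the wrist force passes 120 N, or if a joint passes its speed limit or range.

ROBOT

A 7-joint arm with a two-finger parallel gripper is mounted at the origin on the work surface. World frame = base frame: x ahead of the robot, y to its left, z up, the work surface at z = 0. Lengths are in mm, angles in rad, forces in N, time in s.
With the tool pointing down it reaches from about 425 to 1025 mm from the base axis. Payload 3.6 kg.
Tool frame: the origin (TCP) lies between the finger pads; the fingertips stand 22 mm ahead of it and the grasp point (between the pads) lies 3 mm ahead of it; x points along the fingers, y is the direction in which the jaws open and shut, and the axes are right-handed (so a half turn about x gives the same grasp; the last joint's range is limited). The gripper opens to 85 mm and grips with 20 to 120 N. Pads are 22 mm wide; open, the fingers measure 114 mm over their backs; the gripper's body (76 mm by 85 mm) begins 54 mm behind the grasp point. The pads swing forward as they close: fully open they stand 13 mm farther back than shut.
Start: joints at [-1.425, 0.591, 0.048, 1.609, -0.033, 0.943, -0.034], TCP at [171.484, 704.431, 253.302] pointing down, gripper open.
Joint ranges: [-2.69, 2.69], [-0.47, 2.24], [-1.27, 1.36], [0.19, 2.51], [-1.53, 4.68], [0.08, 2.07], [-3.09, 3.09]. Speed limits (rad/s): [2.57, 2.57, 3.14, 3.14, 3.14, 3.14, 3.14].

INTERFACE

Orientations are given as a unit quaternion [w, x, y, z].
In Python, from cell import arm gives the robot as it stands.
- The arm moves only by the tool apply_moves, never from a script. Its argument "increments" is a list of rows, each an object with "dp": the shift along the tool's x, y, z in m, a list of three; "turn": the turn, a rotation vector about the tool's x, y, z in degrees, a list of three; "jaw": the finger opening in m, from 0 to 0.0854. A call has 1 to 5 rows; each row shifts and turns the commanded pose from where the row before left it, along the tool's axes as they then stand; what a row does not reach is not made up. A row lasts 1/12 s, in which the tool goes at most 41.7 mm and 7.16 degrees, less where a joint would pass 70% of its speed; a pose out of reach is approached as far as the arm can. A call with a gripper value outside its range is refused whole. The fingers move at their own pace and stop on an object; "squeeze" is the grip in N (left out, the last holds). Time passes only in rows, so rows that do not move let the fingers close. It gives the time, the measured TCP pose, the force and the opening at its end, in the units of the state.
- arm.read_state(): the state, without advancing time (a new reading comes with each control period).
- arm.read_camera(name): name is "side" or "top"; returns a dict with "color" (400x640x3 uint8, red, green, blue), "vfov" (degrees; the focal length in pixels is half the picture's height over the tangent of half this angle, whatever the lens; pixels are square), "cx", "cy" (the principal point, pixels), "dist" ([k1, k2, p1, p2, k3] as OpenCV has them; the pictures are not rectified), "R" (3x3) and "t" (3): a world point X has camera coordinates R X + t. Camera axes: x right, y down, z forward; pixel columns grow to the right and rows downward; lengths in mm; the calibration is good to about 2 mm. A picture is of the moment at which its call begins. There is no depth.
- arm.close_job(): hands the job in, once; it reports no verdict.
The state is a dict: "t": time; "qpos": joint angles; "joint_vel": joint speeds; "joint_efforts": joint torques, N m; "tool_pos": TCP position; "tcp_rot": TCP orientation; "ft_force": force on the tool from outside, world axes, zero at the start; "torque": the same for the moment, N m; "finger_gap": opening from 0.0 (shut) to 1.0 (fully open).
Only numpy, scipy, OpenCV 4.12 (cv2) and the standard library are available. Lean on these libraries where they do the work, as an engineer would, in place of code of your own. Each camera call takes 0.05 s, during which the arm holds its last target.

## Working session

There is one attempt and no reset: what is moved stays moved. The work goes in short steps, Python scripts to look and compute and a tool call to move; the robot and the scene stay as the last step left them, time stands still between calls to the robot, and variables do not carry over. Pictures are saved under pics/ and viewed, and the job is handed in when it is done.

Besides the shell and the picture viewer there is one more tool, called after "Request:" as name(argument=value, ...) on one line, values as JSON. apply_moves: Moves the arm, as the interface text tells. Its arguments: {"type":"object","properties":{"increments":{"type":"array"},"squeeze":{"type":"number"}},"required":["increments"]}

```bash
ls; mkdir -p pics
cat > h.py <<'E'
import numpy as np, cv2
from cell import arm
def cam(n):
    c=arm.read_camera(n); c['R']=np.array(c['R']);c['t']=np.array(c['t']).ravel()
    f=200/np.tan(np.radians(c['vfov'])/2); c['K']=np.array([[f,0,c['cx']],[0,f,c['cy']],[0,0,1.]]); c['D']=np.array(c['dist'],float); return c
def ray(c,uv):
    p=cv2.undistortPoints(np.array(uv,float).reshape(-1,1,2),c['K'],c['D']).reshape(-1,2)
    d=np.c_[p,np.ones(len(p))]@c['R']; return -c['R'].T@c['t'],d
def onz(c,uv,z):
    o,d=ray(c,uv); return o+d*((z-o[2])/d[:,2])[:,None]
def proj(c,X):
    return cv2.projectPoints(np.array(X,float).reshape(-1,3),cv2.Rodrigues(c['R'])[0],c['t'],c['K'],c['D'])[0].reshape(-1,2)
def save(c,n): cv2.imwrite('pics/'+n,c['color'][:,:,::-1])
E
python3 - <<'E'
from h import *
for n in('side','top'):
    c=cam(n);save(c,n+'0.png');print(n,c['vfov'],-c['R'].T@c['t'],c['R'][2])
print(arm.read_state())
E
```

```text
pics
side 46.51551378352356 [-285.01338666 -788.65726297  734.65533195] [ 0.6535231   0.57836513 -0.4882636 ]
top 43.41569432785201 [ 171.59091341  -47.41118745 1853.62538318] [ 0.19543042 -0.0127779  -0.98063432]
{'t': 0.1, 'qpos': array([-1.42549427,  0.59206729,  0.04828105,  1.60968959, -0.03326212,
        0.94273319, -0.03367652]), 'joint_vel': array([ 0.00165769, -0.00087689,  0.00210362, -0.00308395,  0.0016514 ,
        0.00048413,  0.00041934]), 'joint_efforts': array([ 4.01011639e-03, -5.49993467e+01,  1.55307278e+00, -1.98824233e+01,
        9.73938993e-03,  3.84918385e-03,  6.21483622e-06]), 'tool_pos': array([171.30553612, 703.74102808, 252.2275099 ]), 'tcp_rot': array([ 0.70203779,  0.08343848,  0.70211828, -0.08491689]), 'ft_force': array([ 0.37556821, -0.36876123,  0.57135564]), 'torque': array([-0.04058191, -0.06869229,  0.0066686 ]), 'finger_gap': 0.9972732900981474}
```

View pics/side0.png

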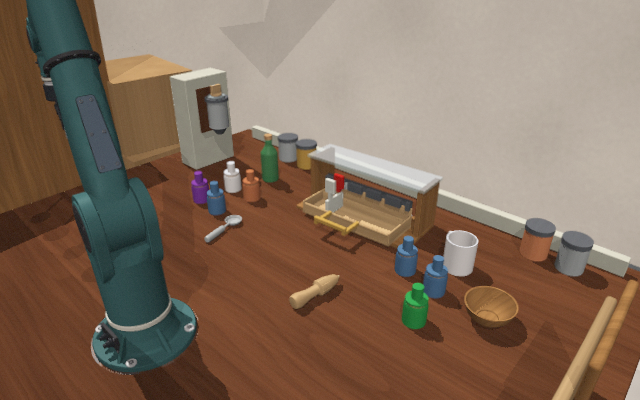

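View pics/top0.png

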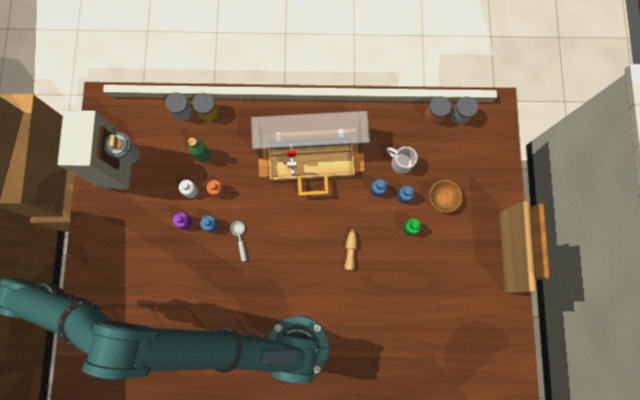

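The pictures show three blue jars (top view: 379,187; 406,194; 208,223) and the tray near (313,160). The arm could still be hiding a fourth, so I'll measure and zoom in.

Run:
```python
from h import *
T=cam('top');S=cam('side')
cv2.imwrite('pics/z1.png',cv2.resize(T['color'][100:210,240:380,::-1],None,fx=5,fy=5,interpolation=cv2.INTER_CUBIC))
cv2.imwrite('pics/z2.png',cv2.resize(S['color'][140:250,285:445,::-1],None,fx=5,fy=5,interpolation=cv2.INTER_CUBIC))
for n,c in(('top',T),('side',S)):
    h=cv2.cvtColor(c['color'],cv2.COLOR_RGB2HSV)
    for nm,lo,hi in(('blue',(100,90,40),(115,255,255)),('red',(0,190,120),(4,255,255)),('yel',(18,180,90),(28,255,255)),('purple',(125,100,40),(150,255,255)),('green',(50,150,40),(75,255,255))):
        m=cv2.inRange(h,lo,hi);k,l,st,ce=cv2.connectedComponentsWithStats(m)
        for i in range(1,k):
            if st[i,4]>15: print(n,nm,ce[i].round(1),st[i], onz(c,[ce[i]],50)[0].round(0))
```

```text
top blue [378.  187.5] [371 180  15  16 185] [ 576. -289.   50.]
top blue [404.9 194.1] [397 187  16  16 187] [ 552. -387.   50.]
top blue [208.6 223.3] [201 216  16  16 193] [436. 326.  50.]
top red [290.5 152.5] [287 151   9   4  30] [706.  36.  50.]
top yel [211.2 114.7] [208 113   7   4  16] [850. 338.  50.]
top yel [312.5 188.8] [297 177  32  19 206] [568. -47.  50.]
top purple [181.6 220.5] [173 213  18  16 228] [445. 424.  50.]
top green [411.6 226.7] [403 219  17  16 197] [ 431. -409.   50.]
side blue [215.2 199.5] [207 181  18  34 429] [425. 309.  50.]
side blue [406. 258.] [395 237  22  39 643] [ 562. -301.   50.]
side blue [435.5 277.8] [424 255  23  43 717] [ 541. -399.   50.]
side red [339.  181.1] [334 173  10  19 129] [781. 110.  50.]
side purple [199.4 188. ] [191 171  18  33 402] [437. 412.  50.]
side green [415.2 307.2] [402 283  26  46 852] [ 420. -419.   50.]
```

View pics/z1.png

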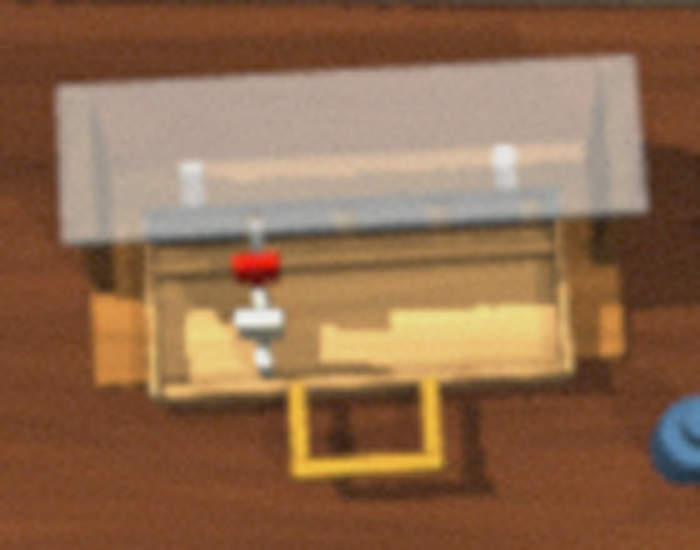

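View pics/z2.png

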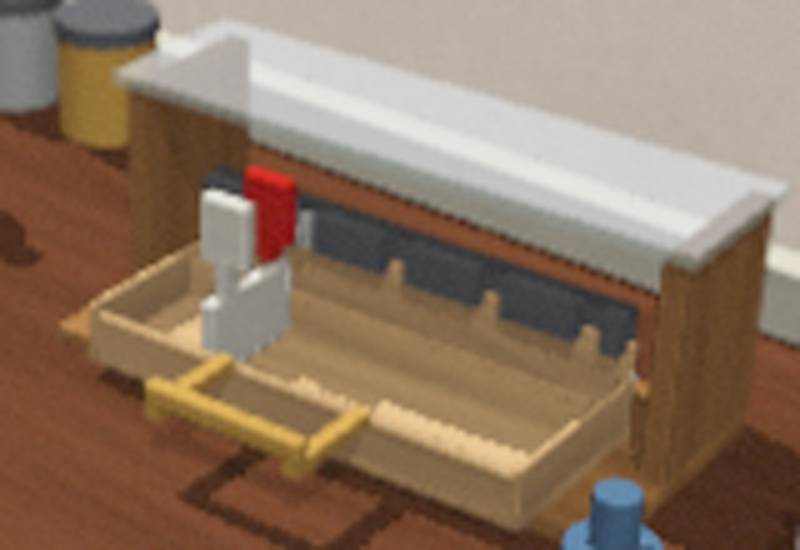

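Run:
```python
from h import *
T=cam('top');S=cam('side')
z=lambda a,b:(240+a/5,100+b/5)
y=lambda a,b:(285+a/5,140+b/5)
print('T handle',onz(T,[z(292,468),z(441,461)],62).round(1))
print('T ledge',onz(T,[z(62,243),z(648,211)],163).round(1))
print('T lip outer front corners',onz(T,[z(153,397),z(574,374)],44).round(1))
print('T red,white top centers',onz(T,[z(256,265),z(259,321)],135).round(1))
print('S handle top front',onz(S,[y(150,385),y(303,450)],62).round(1))
print('S ledge front bottom..',onz(S,[y(118,72),y(692,255)],163).round(1))
print('S red, white tops',onz(S,[y(272,176),y(228,200)],135).round(1))
for p in [(378,187.5),(404.9,194.1),(208.6,223.3)]: print(onz(T,[p],55).round(1))
for p in [(188,183),(214,181),(196,145),(404,158),(240,228),(350,250)]: print(onz(T,[p],60).round(0))
```

```text
T handle [[ 546.8    3.6   62. ]
 [ 553.3 -105.    62. ]]
T ledge [[ 684.4  163.9  163. ]
 [ 713.1 -246.4  163. ]]
T lip outer front corners [[ 603.   107.6   44. ]
 [ 624.3 -204.    44. ]]
T red,white top centers [[678.4  29.4 135. ]
 [637.4  26.5 135. ]]
S handle top front [[ 540.8   -6.1   62. ]
 [ 546.2 -114.8   62. ]]
S ledge front bottom.. [[ 684.6  155.4  163. ]
 [ 712.7 -245.   163. ]]
S red, white tops [[679.6  23.3 135. ]
 [637.3  21.  135. ]]
[[ 574.5 -288.1   55. ]]
[[ 550.9 -386.5   55. ]]
[[435.2 325.2  55. ]]
[[582. 407.  60.]]
[[591. 313.  60.]]
[[727. 386.  60.]]
[[ 687. -386.   60.]]
[[419. 211.  60.]]
[[ 344. -184.   60.]]
```

Run:
```python
from h import *
T=cam('top');S=cam('side')
z=lambda a,b:(240+a/5,100+b/5)
y=lambda a,b:(285+a/5,140+b/5)
u=np.array([.9976,.0698]);v=np.array([-.0698,.9976]);o=np.array([683.7,-42.2])
def tr(P): 
    d=P[:,:2]-o; return np.c_[d@u,d@v,P[:,2]].round(1)
print('comb top', tr(onz(T,[z(147,208),z(557,190),z(150,240),z(557,215)],96)))
print('inner side walls top', tr(onz(T,[z(158,385),z(566,365)],50)))
print('floor back?', tr(onz(T,[z(155,275),z(555,255)],18)))
print('fence plate front bottom S', tr(onz(S,[y(205,352),y(240,357)],18)))
print('S lip outer/inner top', tr(onz(S,[y(93,305),y(515,462),y(102,300)],44)))
print('S comb', tr(onz(S,[y(213,170),y(637,305)],96)))
print('bars',tr(onz(T,[z(256,265),z(259,321)],135)))
print('handle',tr(onz(T,[z(292,468),z(441,461)],62)))
```

```text
comb top [[  58.9  149.8   96. ]
 [  55.7 -149.9   96. ]
 [  34.6  148.7   96. ]
 [  36.7 -148.4   96. ]]
inner side walls top [[ -62.7  150.6   50. ]
 [ -64.8 -151.2   50. ]]
floor back? [[  31.   151.3   18. ]
 [  29.5 -152.5   18. ]]
fence plate front bottom S [[-30.3  92.   18. ]
 [-21.7  71.2  18. ]]
S lip outer/inner top [[ -63.   154.6   44. ]
 [ -56.3 -146.    44. ]
 [ -54.6  154.4   44. ]]
S comb [[  50.4  148.8   96. ]
 [  59.4 -153.4   96. ]]
bars [[ -0.3  71.8 135. ]
 [-41.4  71.8 135. ]]
handle [[-133.4   55.2   62. ]
 [-134.5  -53.5   62. ]]
```

```bash
cat >> h.py <<'E'
from scipy.spatial.transform import Rotation as Ro
U=np.array([.9976,.0698,0]);V=np.array([-.0698,.9976,0]);O=np.array([683.7,-42.2,18])
def tool():
    s=arm.read_state(); q=s['tcp_rot']; return s,Ro.from_quat([q[1],q[2],q[3],q[0]]).as_matrix()
def goal(p,ydir=U):
    s,R=tool(); y=np.array(ydir,float)
    if y@R[:,1]<0: y=-y
    x=np.array([0,0,-1.]); G=np.c_[x,y,np.cross(x,y)]
    rv=np.degrees(Ro.from_matrix(R.T@G).as_rotvec())
    d=np.array(p)-s['tool_pos']
    print('t',round(s['t'],2),'tcp',s['tool_pos'].round(1),'F',s['ft_force'].round(1),'gap',round(s['finger_gap'],3),'q7',s['qpos'][6].round(2))
    print('turn',rv.round(2),'dp if turned first(mm)',(G.T@d).round(1),'dp now',(R.T@d).round(1))
E
python3 - <<'E'
from h import *
s,R=tool();print(R.round(3))
goal(O-20*U-114*U+[0,0,232],U)
goal(O-20*U-114*U+[0,0,232],V)
E
```

```text
[[-0.     0.236  0.972]
 [-0.     0.972 -0.236]
 [-1.    -0.     0.   ]]
t 0.4 tcp [171.5 704.3 253.1] F [-0.2  0.8 -0.9] gap 0.997 q7 -0.03
turn [7.232e+01 1.000e-02 1.000e-02] dp if turned first(mm) [  3.1 324.9 780.5] dp now [   3.4 -644.9  546.6]
t 0.4 tcp [171.5 704.3 253.1] F [-0.2  0.8 -0.9] gap 0.997 q7 -0.03
turn [-17.68  -0.     0.02] dp if turned first(mm) [   3.1 -780.5  324.9] dp now [   3.4 -644.9  546.6]
```

Request:
apply_moves(increments=[{"dp": [0,0,0],"turn": [7,0,0],"jaw": 0.045},{"dp": [0,0,0],"turn": [7,0,0],"jaw": 0.045},{"dp": [0,0,0],"turn": [7,0,0],"jaw": 0.045},{"dp": [0,0,0],"turn": [7,0,0],"jaw": 0.045},{"dp": [0,0,0],"turn": [7,0,0],"jaw": 0.045}], squeeze=40)

```text
t: 0.82
tool_pos: [171.4, 704.4, 253.4]
tcp_rot: [0.643, 0.293, 0.643, -0.293]
ft_force: [0.9, 0.5, -0.3]
finger_gap: 0.527
```

Request:
apply_moves(increments=[{"dp": [0,0,0],"turn": [7,0,0],"jaw": 0.045},{"dp": [0,0,0],"turn": [7,0,0],"jaw": 0.045},{"dp": [0,0,0],"turn": [7,0,0],"jaw": 0.045},{"dp": [0,0,0],"turn": [7,0,0],"jaw": 0.045},{"dp": [0,0,0],"turn": [7,0,0],"jaw": 0.045}])

```text
t: 1.23
tool_pos: [171.3, 704.5, 253.4]
tcp_rot: [0.525, 0.473, 0.526, -0.473]
ft_force: [0.3, -0.8, 0.8]
finger_gap: 0.533
```

Run:
```python
from h import *
goal(O-20*U-114*U+[0,0,232],U)
```

```text
t 1.23 tcp [171.3 704.5 253.4] F [ 0.3 -0.8  0.8] gap 0.533 q7 -1.06
turn [ 1.99 -0.01  0.01] dp if turned first(mm) [  3.4 325.1 780.7] dp now [  3.2 297.8 791.4]
```

Request:
apply_moves(increments=[{"dp": [0,0,0],"turn": [2,0,0],"jaw": 0.045},{"dp": [0,0.013,0.0312],"turn": [0,0,0],"jaw": 0.045},{"dp": [0,0.013,0.0312],"turn": [0,0,0],"jaw": 0.045},{"dp": [0,0.013,0.0312],"turn": [0,0,0],"jaw": 0.045},{"dp": [0,0.013,0.0312],"turn": [0,0,0],"jaw": 0.045}])

```text
t: 1.65
tool_pos: [233.1, 582.8, 253.3]
tcp_rot: [0.519, 0.481, 0.519, -0.48]
ft_force: [0.7, 0.2, 1.2]
finger_gap: 0.519
```

Request:
apply_moves(increments=[{"dp": [0,0.013,0.0312],"turn": [0,0,0],"jaw": 0.045},{"dp": [0,0.013,0.0312],"turn": [0,0,0],"jaw": 0.045},{"dp": [0,0.013,0.0312],"turn": [0,0,0],"jaw": 0.045},{"dp": [0,0.013,0.0312],"turn": [0,0,0],"jaw": 0.045},{"dp": [0,0.013,0.0312],"turn": [0,0,0],"jaw": 0.045}])

```text
t: 2.07
tool_pos: [309.8, 431.9, 253.6]
tcp_rot: [0.518, 0.481, 0.519, -0.48]
ft_force: [0.8, -1.1, -0.6]
finger_gap: 0.527
```

Request:
apply_moves(increments=[{"dp": [0,0.013,0.0312],"turn": [0,0,0],"jaw": 0.045},{"dp": [0,0.013,0.0312],"turn": [0,0,0],"jaw": 0.045},{"dp": [0,0.013,0.0312],"turn": [0,0,0],"jaw": 0.045},{"dp": [0,0.013,0.0312],"turn": [0,0,0],"jaw": 0.045},{"dp": [0,0.013,0.0312],"turn": [0,0,0],"jaw": 0.045}])

```text
t: 2.48
tool_pos: [386.4, 281.3, 253.7]
tcp_rot: [0.519, 0.481, 0.519, -0.48]
ft_force: [-0.2, -0.6, 0.5]
finger_gap: 0.526
```

Request:
apply_moves(increments=[{"dp": [0,0.013,0.0312],"turn": [0,0,0],"jaw": 0.045},{"dp": [0,0.013,0.0312],"turn": [0,0,0],"jaw": 0.045},{"dp": [0,0.013,0.0312],"turn": [0,0,0],"jaw": 0.045},{"dp": [0,0.013,0.0312],"turn": [0,0,0],"jaw": 0.045},{"dp": [0,0.013,0.0312],"turn": [0,0,0],"jaw": 0.045}])

```text
t: 2.9
tool_pos: [463.1, 130.5, 253.7]
tcp_rot: [0.519, 0.481, 0.519, -0.48]
ft_force: [0.4, 0.1, -0.3]
finger_gap: 0.523
```

Run:
```python
from h import *
goal(O-20*U-114*U+[0,0,232],U)
T=cam('top');save(T,'t1.png');S=cam('side');save(S,'s1.png')
```

```text
t 2.9 tcp [463.1 130.5 253.7] F [ 0.4  0.1 -0.3] gap 0.523 q7 -0.04
turn [ 0.33 -0.03 -0.05] dp if turned first(mm) [  3.7  74.  187.7] dp now [  3.6  72.9 188.1]
```

View pics/t1.png

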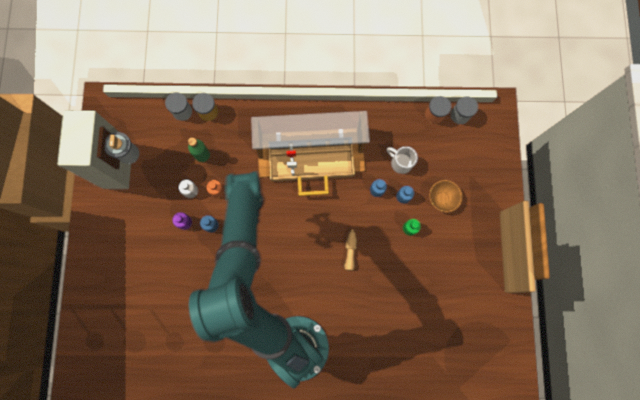

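View pics/s1.png

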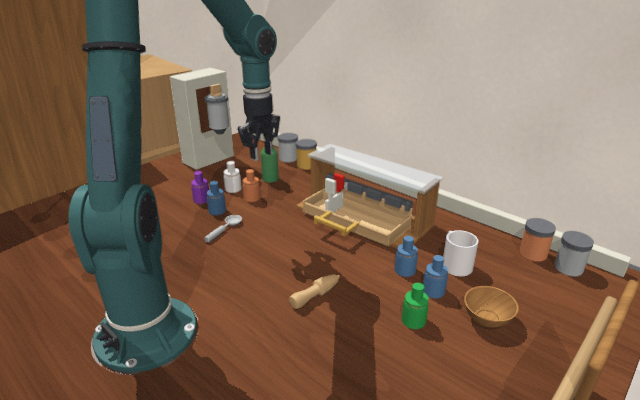

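With the arm out of the way, both views show exactly three blue jars, so the fence goes to 0.136. Next is the handle.

Request:
apply_moves(increments=[{"dp": [0,0.0148,0.0375],"turn": [0,0,0],"jaw": 0.045},{"dp": [0,0.0148,0.0375],"turn": [0,0,0],"jaw": 0.045},{"dp": [0,0.0148,0.0375],"turn": [0,0,0],"jaw": 0.045},{"dp": [0,0.0148,0.0375],"turn": [0,0,0],"jaw": 0.045},{"dp": [0,0.0148,0.0375],"turn": [0,0,0],"jaw": 0.045}])

```text
t: 3.42
tool_pos: [551.1, -50.3, 253.5]
tcp_rot: [0.519, 0.481, 0.519, -0.48]
ft_force: [1.0, 1.5, -0.5]
finger_gap: 0.531
```

Request:
apply_moves(increments=[{"dp": [0.03,0,0],"turn": [0,0,0],"jaw": 0.045},{"dp": [0.03,0,0],"turn": [0,0,0],"jaw": 0.045},{"dp": [0.03,0,0],"turn": [0,0,0],"jaw": 0.045},{"dp": [0,0,0],"turn": [0,0,0],"jaw": 0.045}])

```text
t: 3.75
tool_pos: [546.9, -48.3, 158.8]
tcp_rot: [0.516, 0.479, 0.521, -0.483]
ft_force: [-1.4, 0.5, -1.0]
finger_gap: 0.527
```

Run:
```python
from h import *
goal(O-20*U-114*U+[0,0,40],U)
S=cam('side');cv2.imwrite('pics/s2.png',cv2.resize(S['color'][100:260,230:430,::-1],None,fx=4,fy=4,interpolation=cv2.INTER_CUBIC)[:600])
```

```text
t 3.75 tcp [546.9 -48.3 158.8] F [-1.4  0.5 -1. ] gap 0.527 q7 0.46
turn [ 0.34 -0.09  0.56] dp if turned first(mm) [100.8   2.9   3.4] dp now [100.8   3.9   3.6]
```

View pics/s2.png

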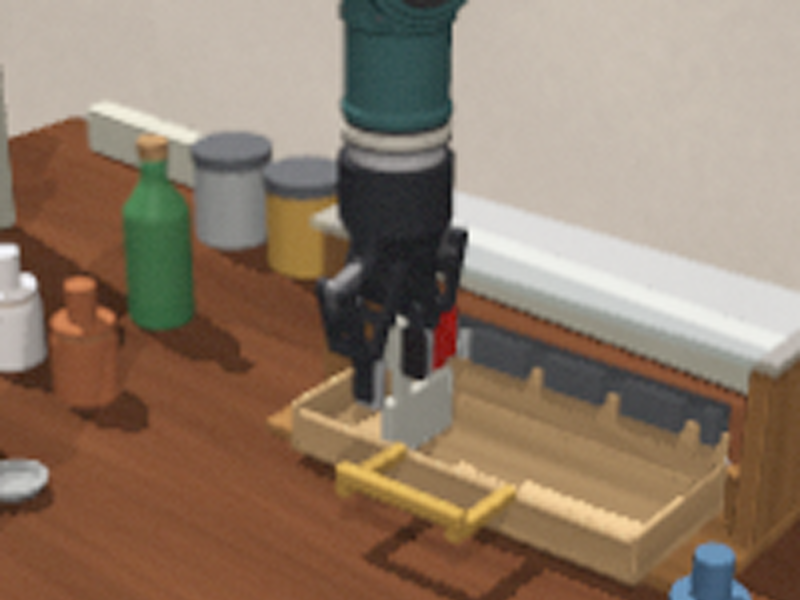

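Request:
apply_moves(increments=[{"dp": [0.025,0.003,0.003],"turn": [0,0,0.5],"jaw": 0.045},{"dp": [0.025,0,0],"turn": [0,0,0],"jaw": 0.045},{"dp": [0.025,0,0],"turn": [0,0,0],"jaw": 0.045},{"dp": [0,0,0],"turn": [0,0,0],"jaw": 0.045}])

```text
t: 4.13
tool_pos: [553.0, -51.2, 86.8]
tcp_rot: [0.52, 0.482, 0.518, -0.479]
ft_force: [-0.1, 0.3, 1.1]
finger_gap: 0.525
```

Run:
```python
from h import *
goal(O-20*U-114*U+[0,0,40],U)
S=cam('side');cv2.imwrite('pics/s3.png',cv2.resize(S['color'][140:260,270:430,::-1],None,fx=5,fy=5,interpolation=cv2.INTER_CUBIC)[:600])
```

```text
t 4.13 tcp [553.  -51.2  86.8] F [-0.1  0.3  1.1] gap 0.525 q7 0.54
turn [ 0.38 -0.07 -0.29] dp if turned first(mm) [28.8 -3.   0.1] dp now [28.8 -3.2  0.2]
```

View pics/s3.png

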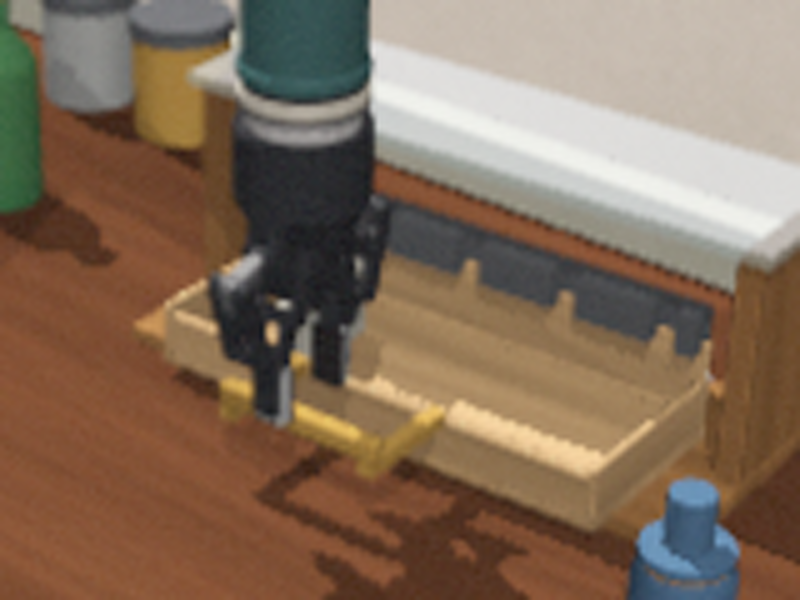

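The fingers straddle the bar at about (300,410) in the crop, so I'll descend and grip.

Request:
apply_moves(increments=[{"dp": [0.0145,-0.003,0],"turn": [0,0,-0.3],"jaw": 0.045},{"dp": [0.0145,0,0],"turn": [0,0,0],"jaw": 0.045},{"dp": [0,0,0],"turn": [0,0,0],"jaw": 0.045},{"dp": [0,0,0],"turn": [0,0,0],"jaw": 0.0},{"dp": [0,0,0],"turn": [0,0,0],"jaw": 0.0}])

```text
t: 4.6
tool_pos: [552.6, -52.5, 61.3]
tcp_rot: [0.52, 0.482, 0.517, -0.479]
ft_force: [-0.0, 0.0, -0.5]
finger_gap: 0.249
```

Request:
apply_moves(increments=[{"dp": [0,0,0],"turn": [0,0,0],"jaw": 0.0},{"dp": [0,0,0],"turn": [0,0,0],"jaw": 0.0},{"dp": [0,0,0],"turn": [0,0,0],"jaw": 0.0}])

```text
t: 4.85
tool_pos: [552.1, -52.5, 61.1]
tcp_rot: [0.52, 0.483, 0.517, -0.479]
ft_force: [-1.0, 1.0, 7.2]
finger_gap: 0.13
```

Request:
apply_moves(increments=[{"dp": [0,-0.008,0],"turn": [0,0,0],"jaw": 0.0},{"dp": [0,-0.015,0],"turn": [0,0,0],"jaw": 0.0},{"dp": [0,-0.015,0],"turn": [0,0,0],"jaw": 0.0},{"dp": [0,-0.015,0],"turn": [0,0,0],"jaw": 0.0},{"dp": [0,-0.015,0],"turn": [0,0,0],"jaw": 0.0}])

```text
t: 5.27
tool_pos: [487.2, -57.1, 61.1]
tcp_rot: [0.522, 0.484, 0.515, -0.478]
ft_force: [5.4, 2.5, 8.9]
finger_gap: 0.13
```

Request:
apply_moves(increments=[{"dp": [0,-0.01,0],"turn": [0,0,0],"jaw": 0.0},{"dp": [0,-0.006,0],"turn": [0,0,0],"jaw": 0.0},{"dp": [0,-0.004,0],"turn": [0,0,0],"jaw": 0.0},{"dp": [0,0,0],"turn": [0,0,0],"jaw": 0.0}])

```text
t: 5.6
tool_pos: [464.9, -58.7, 61.0]
tcp_rot: [0.52, 0.483, 0.517, -0.479]
ft_force: [-0.2, 2.0, 15.6]
finger_gap: 0.129
```

Run:
```python
from h import *
goal(O-120*U-114*U+[0,0,40],U)
```

```text
t 5.6 tcp [464.9 -58.7  61. ] F [-0.2  2.  15.6] gap 0.129 q7 0.62
turn [ 0.29 -0.04 -0.47] dp if turned first(mm) [  3.  -14.6  -1.1] dp now [  2.9 -14.6  -1.2]
```

Request:
apply_moves(increments=[{"dp": [-0.001,-0.004,0],"turn": [0,0,0],"jaw": 0.0},{"dp": [0,-0.004,0],"turn": [0,0,0],"jaw": 0.0},{"dp": [0,-0.003,0],"turn": [0,0,0],"jaw": 0.0},{"dp": [0,0,0],"turn": [0,0,0],"jaw": 0.0}])

```text
t: 5.93
tool_pos: [453.0, -59.5, 61.0]
tcp_rot: [0.52, 0.482, 0.517, -0.479]
ft_force: [1.7, 2.0, 11.3]
finger_gap: 0.129
```

Request:
apply_moves(increments=[{"dp": [0,-0.003,0],"turn": [0,0,0],"jaw": 0.0},{"dp": [0,-0.002,0],"turn": [0,0,0],"jaw": 0.0},{"dp": [0,0,0],"turn": [0,0,0],"jaw": 0.0}])

```text
t: 6.18
tool_pos: [450.5, -59.7, 61.0]
tcp_rot: [0.521, 0.483, 0.516, -0.478]
ft_force: [4.3, 3.2, 6.3]
finger_gap: 0.127
```

Request:
apply_moves(increments=[{"dp": [0,-0.002,0],"turn": [0,0,0],"jaw": 0.0},{"dp": [0,-0.002,0],"turn": [0,0,0],"jaw": 0.0},{"dp": [0,0,0],"turn": [0,0,0],"jaw": 0.0}])

```text
t: 6.43
tool_pos: [450.4, -59.7, 61.1]
tcp_rot: [0.523, 0.484, 0.515, -0.477]
ft_force: [10.6, 4.3, 1.1]
finger_gap: 0.132
```

Request:
apply_moves(increments=[{"dp": [0,0,0],"turn": [0,0,0],"jaw": 0.0}])

```text
t: 6.52
tool_pos: [450.4, -59.7, 61.1]
tcp_rot: [0.523, 0.484, 0.515, -0.477]
ft_force: [10.7, 4.8, 1.9]
finger_gap: 0.128
```

Tray is at its stop (x=450.4, predicted 450.3). Releasing the handle and rising.

Request:
apply_moves(increments=[{"dp": [0,0.003,0],"turn": [0,0,0],"jaw": 0.0},{"dp": [0,0,0],"turn": [0,0,0],"jaw": 0.045},{"dp": [0,0,0],"turn": [0,0,0],"jaw": 0.045},{"dp": [0,0,0],"turn": [0,0,0],"jaw": 0.045},{"dp": [0,0,0],"turn": [0,0,0],"jaw": 0.045}])

```text
t: 6.93
tool_pos: [444.8, -60.6, 59.7]
tcp_rot: [0.519, 0.481, 0.518, -0.481]
ft_force: [0.1, 0.6, -0.2]
finger_gap: 0.528
```

Request:
apply_moves(increments=[{"dp": [-0.02,0,0],"turn": [0,0,0],"jaw": 0.045},{"dp": [-0.03,0,0],"turn": [0,0,0],"jaw": 0.045},{"dp": [-0.04,0,0],"turn": [0,0,0],"jaw": 0.045},{"dp": [-0.04,0,0],"turn": [0,0,0],"jaw": 0.08},{"dp": [0,0,0],"turn": [0,0,0],"jaw": 0.085}])

```text
t: 7.35
tool_pos: [448.5, -61.3, 194.9]
tcp_rot: [0.522, 0.484, 0.515, -0.478]
ft_force: [0.9, 1.2, -1.3]
finger_gap: 0.794
```

Run:
```python
from h import *
C=O-120*U
goal(C+73*V-6*U+[0,0,190-18],U)
T=cam('top');S=cam('side');save(T,'t4.png')
cv2.imwrite('pics/s4.png',cv2.resize(S['color'][140:260,270:430,::-1],None,fx=5,fy=5,interpolation=cv2.INTER_CUBIC))
h=lambda c:cv2.inRange(cv2.cvtColor(c['color'],cv2.COLOR_RGB2HSV),(0,190,120),(4,255,255))
for c in(T,S):
    k,l,st,ce=cv2.connectedComponentsWithStats(h(c))
    for i in range(1,k):
        if st[i,4]>15: print(ce[i],st[i])
for n,c in(('T',T),('S',S)): print(n,proj(c,[C+73*V+21*U+[0,0,117],C+73*V-21*U+[0,0,117],C+73*V+21*U+[0,0,95]]).round(1))
```

```text
t 7.35 tcp [448.5 -61.3 194.9] F [ 0.9  1.2 -1.3] gap 0.794 q7 0.48
turn [ 0.27  0.05 -0.75] dp if turned first(mm) [  4.9 110.  -75.7] dp now [  6.3 110.3 -75.2]
[292.42307692 179.92307692] [288 178   9   4  26]
[319.02597403 196.62337662] [315 187   8  17  77]
T [[292.3 180.1]
 [292.9 191.7]
 [292.5 181.5]]
S [[316.5 186.3]
 [307.1 191.6]
 [316.6 193.1]]
```

View pics/s4.png

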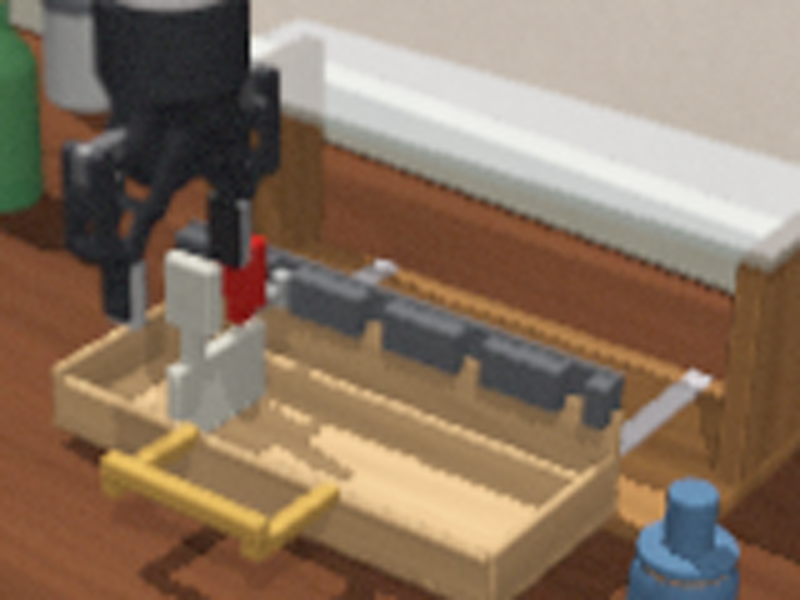

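View pics/t4.png

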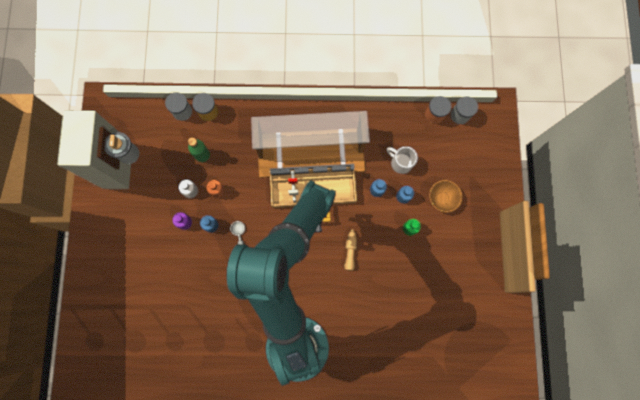

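Tray is fully out and the red bar sits within a pixel of its predicted place. Moving over the fence grip.

Request:
apply_moves(increments=[{"dp": [0,0.022,-0.015],"turn": [0,0,0],"jaw": 0.085},{"dp": [0,0.022,-0.015],"turn": [0,0,0],"jaw": 0.085},{"dp": [0,0.022,-0.015],"turn": [0,0,0],"jaw": 0.085},{"dp": [0,0.022,-0.015],"turn": [0,0,0],"jaw": 0.085},{"dp": [0,0.022,-0.015],"turn": [0,0,0],"jaw": 0.085}])

```text
t: 7.87
tool_pos: [549.0, 23.3, 188.0]
tcp_rot: [0.518, 0.481, 0.519, -0.481]
ft_force: [-0.6, -0.8, -0.7]
finger_gap: 0.993
```

Request:
apply_moves(increments=[{"dp": [0,0,0],"turn": [0,0,0],"jaw": 0.085}])

```text
t: 7.95
tool_pos: [553.5, 27.2, 188.3]
tcp_rot: [0.521, 0.481, 0.519, -0.478]
ft_force: [-0.4, 0.6, 0.0]
finger_gap: 0.994
```

Run:
```python
from h import *
C=O-120*U
goal(C+73*V-6*U+[0,0,121-18],U)
```

```text
t 7.95 tcp [553.5  27.2 188.3] F [-0.4  0.6  0. ] gap 0.994 q7 0.32
turn [ 0.67 -0.06 -0.26] dp if turned first(mm) [67.3 -1.   5.4] dp now [67.2 -1.4  5.4]
```

Request:
apply_moves(increments=[{"dp": [0.015,-0.001,0.004],"turn": [0.5,0,0],"jaw": 0.085},{"dp": [0.015,0,0],"turn": [0,0,0],"jaw": 0.085},{"dp": [0,0,0],"turn": [0,0,0],"jaw": 0.085},{"dp": [0,0,0],"turn": [0,0,0],"jaw": 0.085}])

```text
t: 8.28
tool_pos: [547.3, 18.1, 158.3]
tcp_rot: [0.516, 0.483, 0.517, -0.484]
ft_force: [0.2, -0.7, 0.0]
finger_gap: 0.999
```

Run:
```python
from h import *
C=O-120*U
goal(C+73*V-6*U+[0,0,121-18],U)
S=cam('side')
cv2.imwrite('pics/s5.png',cv2.resize(S['color'][120:240,250:410,::-1],None,fx=5,fy=5,interpolation=cv2.INTER_CUBIC))
```

```text
t 8.28 tcp [547.3  18.1 158.3] F [ 0.2 -0.7  0. ] gap 0.999 q7 0.36
turn [-0.23  0.01  0.12] dp if turned first(mm) [37.3  5.9 -3.3] dp now [37.3  5.9 -3.3]
```

View pics/s5.png

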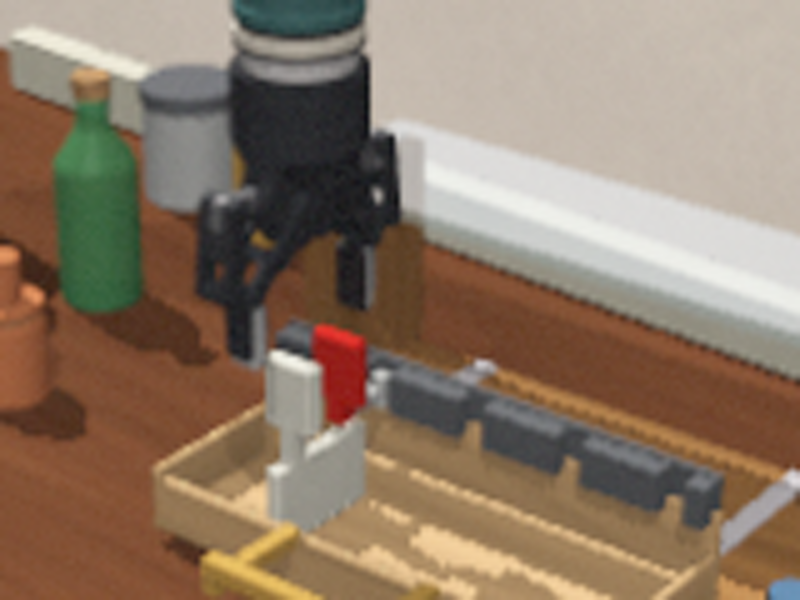

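Request:
apply_moves(increments=[{"dp": [0.01,0.003,-0.001],"turn": [0,0,0],"jaw": 0.085},{"dp": [0,0,0],"turn": [0,0,0],"jaw": 0.085},{"dp": [0,0,0],"turn": [0,0,0],"jaw": 0.085},{"dp": [0,0,0],"turn": [0,0,0],"jaw": 0.085},{"dp": [0,0,0],"turn": [0,0,0],"jaw": 0.085}])

```text
t: 8.75
tool_pos: [552.6, 19.9, 150.6]
tcp_rot: [0.517, 0.484, 0.515, -0.482]
ft_force: [0.1, -0.5, -0.4]
finger_gap: 0.994
```

Run:
```python
from h import *
C=O-120*U
goal(C+73*V-6*U+[0,0,121-18],U)
```

```text
t 8.75 tcp [552.6  19.9 150.6] F [ 0.1 -0.5 -0.4] gap 0.994 q7 0.36
turn [-0.18 -0.01 -0.24] dp if turned first(mm) [29.6  0.4 -1.9] dp now [29.6  0.3 -1.9]
```

Request:
apply_moves(increments=[{"dp": [0.01,0,-0.002],"turn": [0,0,0],"jaw": 0.085},{"dp": [0.01,0,0],"turn": [0,0,0],"jaw": 0.085},{"dp": [0.009,0,0],"turn": [0,0,0],"jaw": 0.085},{"dp": [0,0,0],"turn": [0,0,0],"jaw": 0.085},{"dp": [0,0,0],"turn": [0,0,0],"jaw": 0.085}])

```text
t: 9.17
tool_pos: [551.6, 21.8, 120.2]
tcp_rot: [0.517, 0.483, 0.516, -0.483]
ft_force: [-0.9, 0.5, -0.5]
finger_gap: 0.994
```

Run:
```python
from h import *
C=O-120*U
goal(C+73*V-6*U+[0,0,121-18],U)
S=cam('side')
cv2.imwrite('pics/s6.png',cv2.resize(S['color'][120:240,250:410,::-1],None,fx=5,fy=5,interpolation=cv2.INTER_CUBIC))
```

```text
t 9.17 tcp [551.6  21.8 120.2] F [-0.9  0.5 -0.5] gap 0.994 q7 0.39
turn [-0.19  0.   -0.06] dp if turned first(mm) [-0.8  1.3  0. ] dp now [-0.8  1.3  0. ]
```

View pics/s6.png

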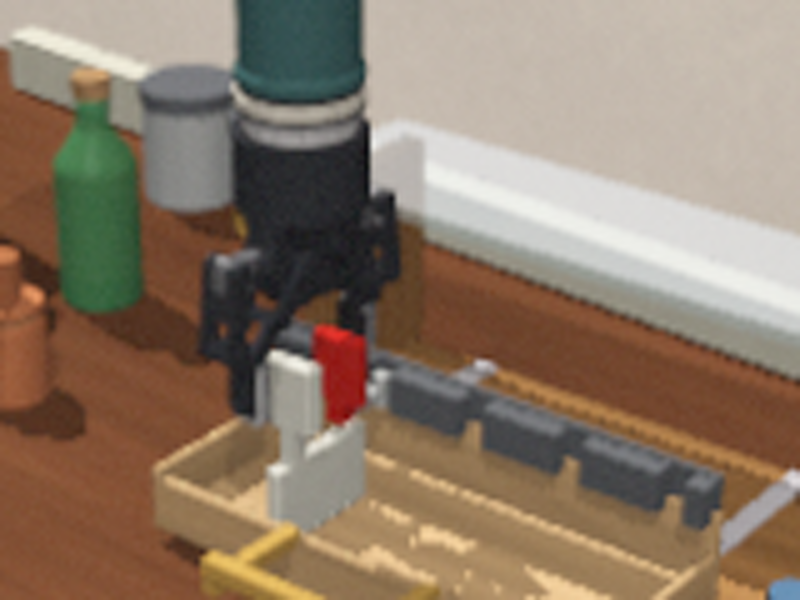

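Fingers straddle the grip (bars at crop 293,385 and 340,375). Squeezing.

Request:
apply_moves(increments=[{"dp": [0,0,0],"turn": [0,0,0],"jaw": 0.06},{"dp": [0,0,0],"turn": [0,0,0],"jaw": 0.05},{"dp": [0,0,0],"turn": [0,0,0],"jaw": 0.042},{"dp": [0,0,0],"turn": [0,0,0],"jaw": 0.03},{"dp": [0,0,0],"turn": [0,0,0],"jaw": 0.03}], squeeze=40)

```text
t: 9.63
tool_pos: [556.8, 21.7, 124.0]
tcp_rot: [0.52, 0.486, 0.513, -0.48]
ft_force: [2.2, 0.4, 10.9]
finger_gap: 0.496
```

Request:
apply_moves(increments=[{"dp": [0,0,0],"turn": [0,0,0],"jaw": 0.03},{"dp": [0,0,0],"turn": [0,0,0],"jaw": 0.03},{"dp": [0,0,0],"turn": [0,0,0],"jaw": 0.03}])

```text
t: 9.88
tool_pos: [556.8, 21.7, 124.0]
tcp_rot: [0.52, 0.486, 0.513, -0.48]
ft_force: [2.1, 0.4, 10.9]
finger_gap: 0.496
```

Run:
```python
from h import *
C=O-120*U
goal(C+73*V-6*U+[0,0,121-18],U)
S=cam('side')
cv2.imwrite('pics/s7.png',cv2.resize(S['color'][120:240,250:410,::-1],None,fx=5,fy=5,interpolation=cv2.INTER_CUBIC))
```

```text
t 9.88 tcp [556.8  21.7 124. ] F [ 2.1  0.4 10.9] gap 0.496 q7 0.39
turn [-0.15  0.02 -0.73] dp if turned first(mm) [ 3.  -3.8 -0.4] dp now [ 2.9 -3.9 -0.4]
```

View pics/s7.png

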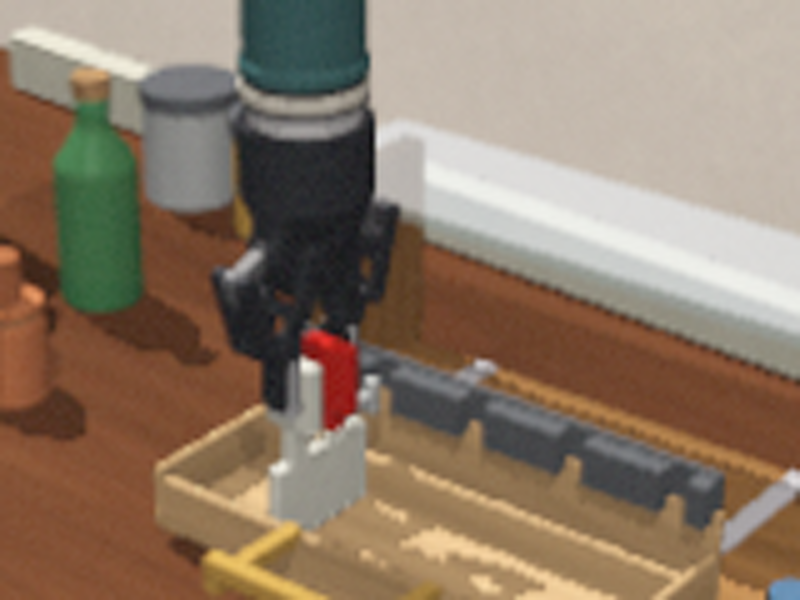

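Gap is about 42–44 mm, so it's squeezed. Now sliding 136 mm toward −y.

Request:
apply_moves(increments=[{"dp": [0,0,0.01],"turn": [0,0,0],"jaw": 0.03},{"dp": [0,0,0.015],"turn": [0,0,0],"jaw": 0.03},{"dp": [0,0,0.015],"turn": [0,0,0],"jaw": 0.03},{"dp": [0,0,0.015],"turn": [0,0,0],"jaw": 0.03},{"dp": [0,0,0.015],"turn": [0,0,0],"jaw": 0.03}])

```text
t: 10.35
tool_pos: [561.7, -47.9, 124.0]
tcp_rot: [0.52, 0.486, 0.514, -0.479]
ft_force: [3.7, 2.2, 10.4]
finger_gap: 0.499
```

Request:
apply_moves(increments=[{"dp": [0,0,0.015],"turn": [0,0,0],"jaw": 0.03},{"dp": [0,0,0.015],"turn": [0,0,0],"jaw": 0.03},{"dp": [0,0,0.015],"turn": [0,0,0],"jaw": 0.03},{"dp": [0,0,0.013],"turn": [0,0,0],"jaw": 0.03},{"dp": [0,0,0],"turn": [0,0,0],"jaw": 0.03}])

```text
t: 10.77
tool_pos: [565.1, -109.7, 124.0]
tcp_rot: [0.52, 0.486, 0.512, -0.481]
ft_force: [3.2, -0.8, 11.4]
finger_gap: 0.495
```

Request:
apply_moves(increments=[{"dp": [0,0,0],"turn": [0,0,0],"jaw": 0.03},{"dp": [0,0,0],"turn": [0,0,0],"jaw": 0.03},{"dp": [0,0,0],"turn": [0,0,0],"jaw": 0.03}])

```text
t: 11.02
tool_pos: [565.0, -107.4, 124.0]
tcp_rot: [0.52, 0.485, 0.513, -0.481]
ft_force: [2.0, -2.0, 10.7]
finger_gap: 0.495
```

Run:
```python
from h import *
C=O-120*U
goal(C+(73-136)*V-6*U+[0,0,121-18],U)
S=cam('side');T=cam('top')
cv2.imwrite('pics/s8.png',cv2.resize(S['color'][140:260,270:430,::-1],None,fx=5,fy=5,interpolation=cv2.INTER_CUBIC))
```

```text
t 11.02 tcp [ 565.  -107.4  124. ] F [ 2.  -2.  10.7] gap 0.495 q7 0.58
turn [-0.17  0.17 -0.71] dp if turned first(mm) [ 3.  -3.   6.2] dp now [ 3.  -3.   6.2]
```

View pics/s8.png

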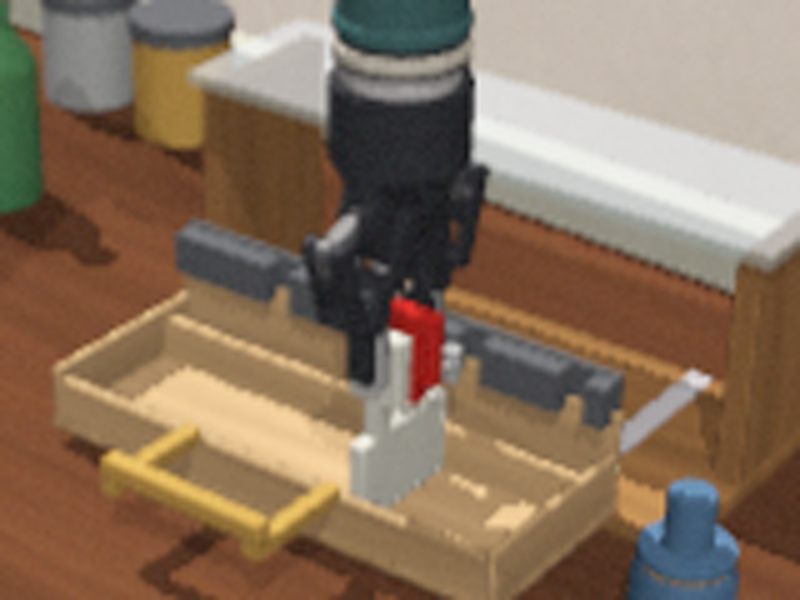

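The tool travelled only 129.4 mm, so I'll add 6.5.

Request:
apply_moves(increments=[{"dp": [0,0,0.0065],"turn": [0,0,0],"jaw": 0.03},{"dp": [0,0,0],"turn": [0,0,0],"jaw": 0.03},{"dp": [0,0,0],"turn": [0,0,0],"jaw": 0.03}])

```text
t: 11.37
tool_pos: [565.4, -113.6, 124.0]
tcp_rot: [0.52, 0.485, 0.513, -0.48]
ft_force: [3.5, -0.6, 10.4]
finger_gap: 0.494
```

Request:
apply_moves(increments=[{"dp": [0,0,0],"turn": [0,0,0],"jaw": 0.03},{"dp": [0,0,0],"turn": [0,0,0],"jaw": 0.03}])

```text
t: 11.53
tool_pos: [565.4, -113.6, 124.1]
tcp_rot: [0.52, 0.485, 0.513, -0.48]
ft_force: [3.0, -1.6, 10.7]
finger_gap: 0.497
```

Request:
apply_moves(increments=[{"dp": [0,0,0],"turn": [0,0,0],"jaw": 0.05},{"dp": [0,0,0],"turn": [0,0,0],"jaw": 0.06},{"dp": [0,0,0],"turn": [0,0,0],"jaw": 0.075},{"dp": [0,0,0],"turn": [0,0,0],"jaw": 0.085},{"dp": [0,0,0],"turn": [0,0,0],"jaw": 0.085}])

```text
t: 11.95
tool_pos: [560.3, -112.0, 121.2]
tcp_rot: [0.517, 0.484, 0.516, -0.482]
ft_force: [-0.7, -0.4, -0.9]
finger_gap: 0.997
```

Request:
apply_moves(increments=[{"dp": [0,0,0],"turn": [0,0,0],"jaw": 0.085},{"dp": [0,0,0],"turn": [0,0,0],"jaw": 0.085}])

```text
t: 12.12
tool_pos: [560.6, -112.3, 121.1]
tcp_rot: [0.517, 0.484, 0.516, -0.482]
ft_force: [0.1, 0.1, -0.6]
finger_gap: 0.996
```

Run:
```python
from h import *
C=O-120*U
goal(C+(73-136)*V-6*U+[0,0,121-18],U)
S=cam('side')
cv2.imwrite('pics/s9.png',cv2.resize(S['color'][140:260,270:430,::-1],None,fx=5,fy=5,interpolation=cv2.INTER_CUBIC))
```

```text
t 12.12 tcp [ 560.6 -112.3  121.1] F [ 0.1  0.1 -0.6] gap 0.996 q7 0.59
turn [-0.2  -0.02 -0.13] dp if turned first(mm) [0.1 1.7 1.7] dp now [0.1 1.7 1.7]
```

View pics/s9.png

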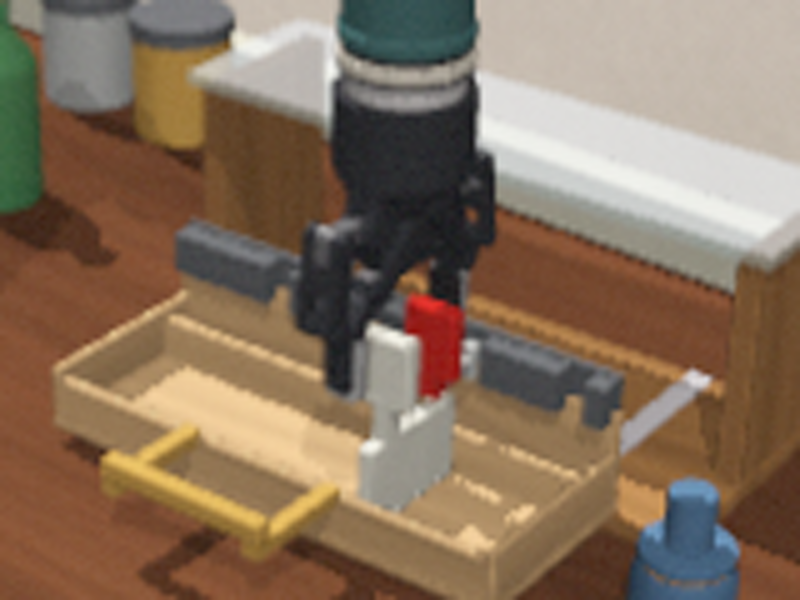

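The bars are apart again, so the pawl has dropped in. Rising, then measuring the jars.

Request:
apply_moves(increments=[{"dp": [-0.015,0,0],"turn": [0,0,0],"jaw": 0.085},{"dp": [-0.03,0,0],"turn": [0,0,0],"jaw": 0.085},{"dp": [-0.04,0,0],"turn": [0,0,0],"jaw": 0.085},{"dp": [-0.04,0,0],"turn": [0,0,0],"jaw": 0.06},{"dp": [0,0,0],"turn": [0,0,0],"jaw": 0.06}])

```text
t: 12.58
tool_pos: [565.0, -114.3, 253.4]
tcp_rot: [0.521, 0.487, 0.511, -0.48]
ft_force: [0.9, -1.3, -0.1]
finger_gap: 0.746
```

```bash
cat > jars.py <<'E'
from h import *
def blobs(c):
    m=cv2.inRange(cv2.cvtColor(c['color'],cv2.COLOR_RGB2HSV),(100,90,40),(115,255,255))
    k,l,st,ce=cv2.connectedComponentsWithStats(m)
    return [(st[i],ce[i]) for i in range(1,k) if st[i,4]>60]
def jars(T=None,S=None):
    T=T or cam('top');S=S or cam('side'); out=[]
    for st,ce in blobs(S):   # knob top: top of blob
        p=(st[0]+st[2]/2,st[1]+.5); print('S knobtop',p,onz(S,[p],100)[0].round(1))
    for st,ce in blobs(T): print('T cen z55',ce.round(1),onz(T,[ce],55)[0].round(1))
    return T,S
E
python3 - <<'E'
from jars import *
T,S=jars()
cv2.imwrite('pics/z3.png',np.vstack([cv2.resize(T['color'][170:210,360:440,::-1],None,fx=7,fy=7,interpolation=cv2.INTER_CUBIC),cv2.resize(S['color'][230:272,385:465,::-1],None,fx=7,fy=7,interpolation=cv2.INTER_CUBIC)]))
goal([574,-290,200],U)
E
```

```text
S knobtop (np.float64(216.0), np.float64(181.5)) [444.9 323.4 100. ]
S knobtop (np.float64(406.0), np.float64(236.5)) [ 577.7 -285.   100. ]
S knobtop (np.float64(435.5), np.float64(255.5)) [ 555.2 -383.3  100. ]
T cen z55 [378.1 187.8] [ 573.4 -288.4   55. ]
T cen z55 [405.  193.9] [ 551.7 -386.9   55. ]
T cen z55 [208.6 223.4] [434.8 325.2  55. ]
t 12.68 tcp [ 561.7 -112.6  248.2] F [ 0.2 -0.4 -0.2] gap 0.703 q7 0.49
turn [-0.19  0.01 -0.42] dp if turned first(mm) [ 4.820e+01 -1.000e-01  1.778e+02] dp now [4.820e+01 1.000e-01 1.778e+02]
```

View pics/z3.png

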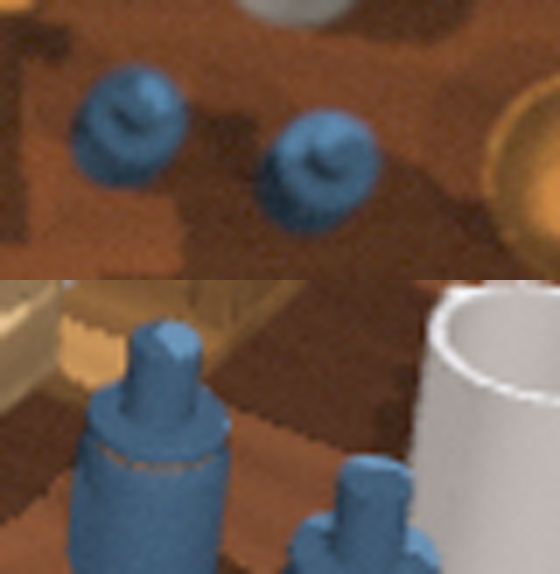

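Run:
```python
from jars import *
T=cam('top');S=cam('side')
print(onz(S,[(408.6,238.4),(438.9,257.4)],100).round(1))
print(onz(T,[(381.4,182.2),(408.9,190.3)],100).round(1))
# foot/body silhouettes check
for nm,P in(('A',(574,-290)),('B',(551,-388))):
    print(nm,'T',proj(T,[[*P,100],[*P,58],[*P,0]]).round(1).tolist(),'S',proj(S,[[*P,100],[*P,0]]).round(1).tolist())
goal([574,-290,200],U)
```

```text
[[ 574.7 -294.7  100. ]
 [ 553.8 -393.3  100. ]]
[[ 584.1 -294.6  100. ]
 [ 555.5 -392.7  100. ]]
A T [[380.2, 184.9], [378.6, 187.5], [376.6, 190.8]] S [[406.9, 237.8], [403.4, 270.0]]
B T [[407.6, 191.5], [405.5, 193.9], [402.6, 197.1]] S [[436.3, 257.1], [431.3, 290.2]]
t 12.78 tcp [ 559.9 -111.9  245.5] F [ 0.3 -0.3 -0. ] gap 0.703 q7 0.49
turn [-0.17 -0.05 -0.09] dp if turned first(mm) [ 45.5   1.6 178.7] dp now [ 45.3   2.1 178.7]
```

Request:
apply_moves(increments=[{"dp": [0.009,0,0.036],"turn": [0,0,0],"jaw": 0.06},{"dp": [0.009,0,0.036],"turn": [0,0,0],"jaw": 0.06},{"dp": [0.009,0,0.036],"turn": [0,0,0],"jaw": 0.06},{"dp": [0.009,0.001,0.036],"turn": [0,0,0],"jaw": 0.06},{"dp": [0.009,0.001,0.036],"turn": [0,0,0],"jaw": 0.06}])

```text
t: 13.2
tool_pos: [573.7, -292.6, 198.5]
tcp_rot: [0.516, 0.483, 0.517, -0.483]
ft_force: [-0.1, -0.1, -0.9]
finger_gap: 0.706
```

Request:
apply_moves(increments=[{"dp": [0.02,0,0],"turn": [0,0,0],"jaw": 0.06},{"dp": [0.02,0,0],"turn": [0,0,0],"jaw": 0.06},{"dp": [0,0,0],"turn": [0,0,0],"jaw": 0.06},{"dp": [0,0,0],"turn": [0,0,0],"jaw": 0.06},{"dp": [0,0,0],"turn": [0,0,0],"jaw": 0.06}])

```text
t: 13.62
tool_pos: [575.0, -291.2, 160.9]
tcp_rot: [0.517, 0.484, 0.516, -0.482]
ft_force: [-0.3, 0.1, 0.2]
finger_gap: 0.705
```

Run:
```python
from jars import *
goal([575,-292,95],U)
S=cam('side')
cv2.imwrite('pics/s10.png',cv2.resize(S['color'][170:290,350:490,::-1],None,fx=5,fy=5,interpolation=cv2.INTER_CUBIC))
```

```text
t 13.62 tcp [ 575.  -291.2  160.9] F [-0.3  0.1  0.2] gap 0.705 q7 0.82
turn [-0.15 -0.05 -0.13] dp if turned first(mm) [65.9 -0.1  0.8] dp now [65.9 -0.2  0.8]
```

View pics/s10.png

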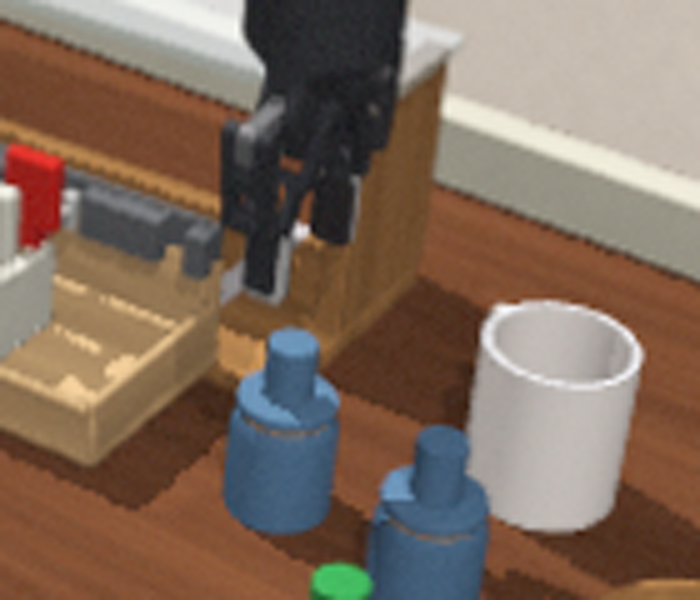

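The jaw's mid-plane (crop x≈300) is over the knob (293,345). Descending and gripping.

Request:
apply_moves(increments=[{"dp": [0.022,0,0],"turn": [0,0,0],"jaw": 0.06},{"dp": [0.022,0,0],"turn": [0,0,0],"jaw": 0.06},{"dp": [0.021,0,0],"turn": [0,0,0],"jaw": 0.06},{"dp": [0,0,0],"turn": [0,0,0],"jaw": 0.06},{"dp": [0,0,0],"turn": [0,0,0],"jaw": 0.04}], squeeze=40)

```text
t: 14.08
tool_pos: [575.5, -291.2, 96.6]
tcp_rot: [0.517, 0.484, 0.516, -0.482]
ft_force: [-0.9, -0.2, -0.3]
finger_gap: 0.581
```

Request:
apply_moves(increments=[{"dp": [0,0,0],"turn": [0,0,0],"jaw": 0.03},{"dp": [0,0,0],"turn": [0,0,0],"jaw": 0.015},{"dp": [0,0,0],"turn": [0,0,0],"jaw": 0.015},{"dp": [0,0,0],"turn": [0,0,0],"jaw": 0.015}])

```text
t: 14.42
tool_pos: [576.9, -292.5, 98.4]
tcp_rot: [0.519, 0.484, 0.514, -0.482]
ft_force: [0.9, 0.7, 5.9]
finger_gap: 0.292
```

Request:
apply_moves(increments=[{"dp": [-0.015,0,0],"turn": [0,0,0],"jaw": 0.015},{"dp": [-0.035,0,0],"turn": [0,0,0],"jaw": 0.015},{"dp": [-0.04,0,0],"turn": [0,0,0],"jaw": 0.015},{"dp": [-0.04,0,0],"turn": [0,0,0],"jaw": 0.015},{"dp": [-0.034,0,0],"turn": [0,0,0],"jaw": 0.015}])

```text
t: 14.83
tool_pos: [574.6, -292.0, 262.8]
tcp_rot: [0.517, 0.484, 0.515, -0.482]
ft_force: [0.9, -0.6, -2.3]
finger_gap: 0.284
```

Run:
```python
from jars import *
C=O-120*U
goal(C+48*V+[0,0,260-18],U)
S=cam('side')
cv2.imwrite('pics/s11.png',cv2.resize(S['color'][120:290,290:490,::-1],None,fx=3.5,fy=3.5,interpolation=cv2.INTER_CUBIC))
```

```text
t 14.83 tcp [ 574.6 -292.   262.8] F [ 0.9 -0.6 -2.3] gap 0.284 q7 0.76
turn [-0.21  0.03 -0.24] dp if turned first(mm) [   2.8    6.3 -289.6] dp now [   2.7    5.3 -289.6]
```

View pics/s11.png

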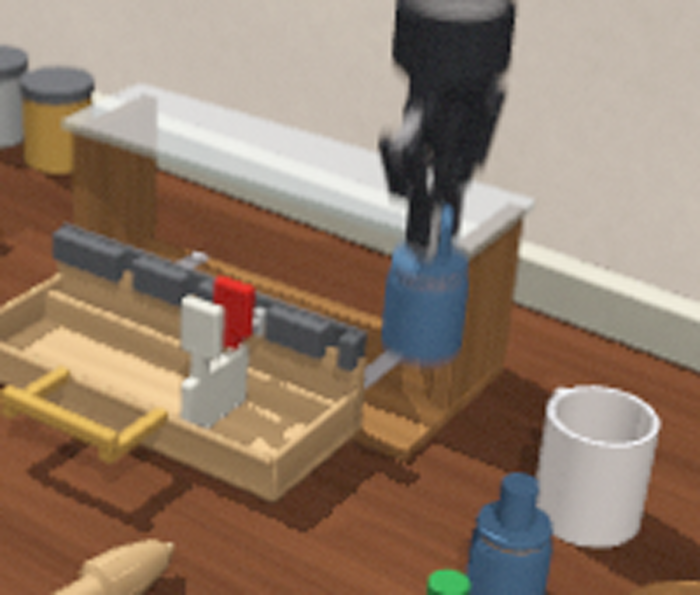

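Jar is held upright. Carrying it over the fence to place y=48.

Request:
apply_moves(increments=[{"dp": [0,0.001,-0.015],"turn": [0,0,0],"jaw": 0.015},{"dp": [0,0.001,-0.03],"turn": [0,0,0],"jaw": 0.015},{"dp": [0,0.001,-0.03],"turn": [0,0,0],"jaw": 0.015},{"dp": [0,0.001,-0.03],"turn": [0,0,0],"jaw": 0.015},{"dp": [0,0.001,-0.03],"turn": [0,0,0],"jaw": 0.015}])

```text
t: 15.3
tool_pos: [569.4, -154.5, 259.2]
tcp_rot: [0.516, 0.484, 0.516, -0.482]
ft_force: [0.5, 0.4, -1.7]
finger_gap: 0.291
```

Request:
apply_moves(increments=[{"dp": [0,0.001,-0.03],"turn": [0,0,0],"jaw": 0.015},{"dp": [0,0,-0.03],"turn": [0,0,0],"jaw": 0.015},{"dp": [0,0,-0.03],"turn": [0,0,0],"jaw": 0.015},{"dp": [0,0,-0.03],"turn": [0,0,0],"jaw": 0.015},{"dp": [0,0,-0.015],"turn": [0,0,0],"jaw": 0.015}])

```text
t: 15.72
tool_pos: [561.0, -16.3, 258.9]
tcp_rot: [0.517, 0.482, 0.519, -0.481]
ft_force: [-0.4, 0.2, -2.1]
finger_gap: 0.287
```

Request:
apply_moves(increments=[{"dp": [0,0,-0.018],"turn": [0,0,0],"jaw": 0.015},{"dp": [0,0,0],"turn": [0,0,0],"jaw": 0.015},{"dp": [0,0,0],"turn": [0,0,0],"jaw": 0.015},{"dp": [0,0,0],"turn": [0,0,0],"jaw": 0.015}])

```text
t: 16.05
tool_pos: [560.9, -4.7, 259.9]
tcp_rot: [0.517, 0.484, 0.516, -0.483]
ft_force: [0.1, -0.5, -1.1]
finger_gap: 0.287
```

Run:
```python
from jars import *
C=O-120*U
goal(C+48*V+[0,0,116.5-18],U)
S=cam('side');T=cam('top')
cv2.imwrite('pics/s12.png',cv2.resize(S['color'][120:270,250:430,::-1],None,fx=4,fy=4,interpolation=cv2.INTER_CUBIC))
```

```text
t 16.05 tcp [560.9  -4.7 259.9] F [ 0.1 -0.5 -1.1] gap 0.287 q7 0.28
turn [-0.2   0.04 -0.13] dp if turned first(mm) [143.4  -0.2  -2.1] dp now [143.4  -0.5  -2.2]
```

View pics/s12.png

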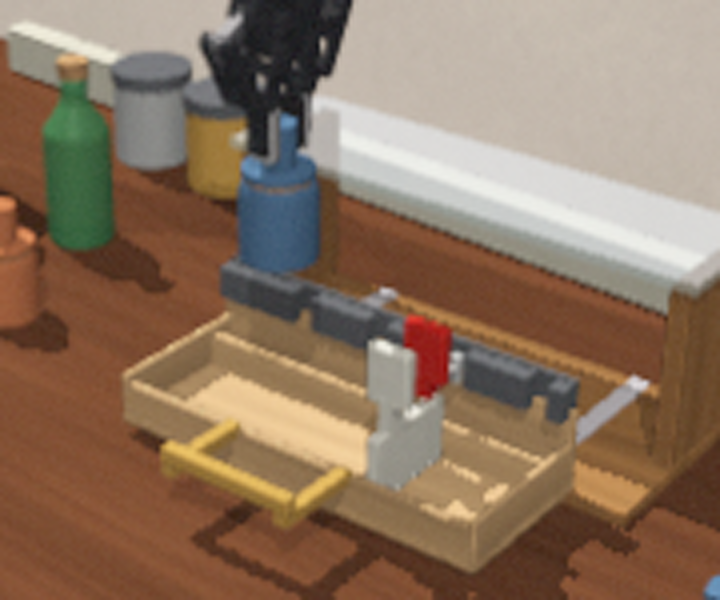

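Request:
apply_moves(increments=[{"dp": [0.03,0,-0.002],"turn": [0,0,0],"jaw": 0.015},{"dp": [0.03,0,0],"turn": [0,0,0],"jaw": 0.015},{"dp": [0.03,0,0],"turn": [0,0,0],"jaw": 0.015},{"dp": [0.02,0,0],"turn": [0,0,0],"jaw": 0.015},{"dp": [0.01,0,0],"turn": [0,0,0],"jaw": 0.015}])

```text
t: 16.57
tool_pos: [560.3, -3.4, 137.7]
tcp_rot: [0.516, 0.483, 0.516, -0.484]
ft_force: [-0.6, -0.0, -1.8]
finger_gap: 0.284
```

Request:
apply_moves(increments=[{"dp": [0,0,0],"turn": [0,0,0],"jaw": 0.015},{"dp": [0,0,0],"turn": [0,0,0],"jaw": 0.015}])

```text
t: 16.73
tool_pos: [562.3, -3.0, 140.6]
tcp_rot: [0.517, 0.484, 0.515, -0.483]
ft_force: [0.6, -0.2, -2.6]
finger_gap: 0.293
```

Run:
```python
from jars import *
C=O-120*U
goal(C+48*V+[0,0,116.5-18],U)
S=cam('side')
cv2.imwrite('pics/s13.png',cv2.resize(S['color'][120:270,250:430,::-1],None,fx=4,fy=4,interpolation=cv2.INTER_CUBIC))
```

```text
t 16.73 tcp [562.3  -3.  140.6] F [ 0.6 -0.2 -2.6] gap 0.293 q7 0.38
turn [-0.27  0.03 -0.21] dp if turned first(mm) [24.1 -1.7 -0.5] dp now [24.1 -1.7 -0.5]
```

View pics/s13.png

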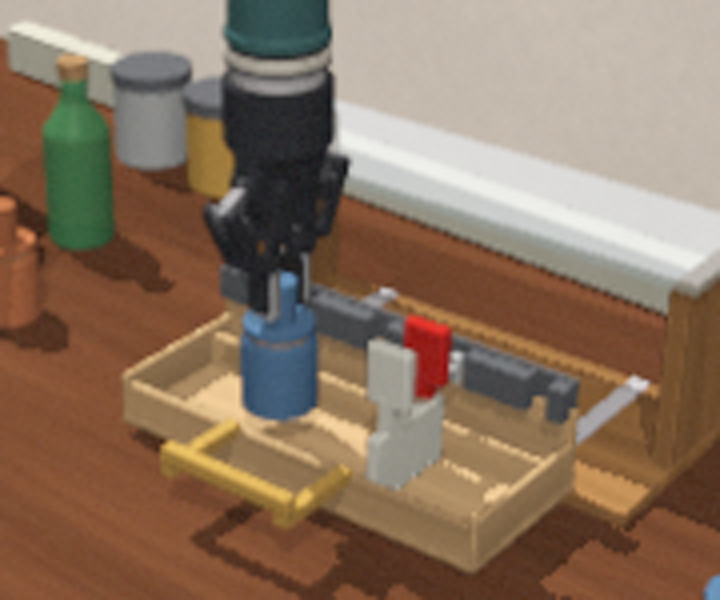

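Request:
apply_moves(increments=[{"dp": [0.008,0,0],"turn": [0,0,0],"jaw": 0.015},{"dp": [0.008,0,0],"turn": [0,0,0],"jaw": 0.015},{"dp": [0.004,0,0],"turn": [0,0,0],"jaw": 0.015},{"dp": [0,0,0],"turn": [0,0,0],"jaw": 0.015}])

```text
t: 17.12
tool_pos: [561.4, -1.9, 119.6]
tcp_rot: [0.517, 0.484, 0.516, -0.482]
ft_force: [0.8, 0.7, -1.9]
finger_gap: 0.286
```

Request:
apply_moves(increments=[{"dp": [0.003,0,0],"turn": [0,0,0],"jaw": 0.015},{"dp": [0,0,0],"turn": [0,0,0],"jaw": 0.015}])

```text
t: 17.28
tool_pos: [561.9, -2.0, 117.0]
tcp_rot: [0.517, 0.484, 0.516, -0.482]
ft_force: [0.0, 0.3, -1.6]
finger_gap: 0.291
```

Request:
apply_moves(increments=[{"dp": [0.002,0,0],"turn": [0,0,0],"jaw": 0.015},{"dp": [0,0,0],"turn": [0,0,0],"jaw": 0.015}])

```text
t: 17.45
tool_pos: [562.7, -1.9, 116.2]
tcp_rot: [0.517, 0.484, 0.515, -0.482]
ft_force: [-0.6, 1.0, 2.9]
finger_gap: 0.288
```

Request:
apply_moves(increments=[{"dp": [0.002,0,0],"turn": [0,0,0],"jaw": 0.015},{"dp": [0,0,0],"turn": [0,0,0],"jaw": 0.015}])

```text
t: 17.62
tool_pos: [564.2, -1.8, 116.1]
tcp_rot: [0.518, 0.485, 0.515, -0.481]
ft_force: [-1.3, 0.7, 16.6]
finger_gap: 0.287
```

Seated (foot contact at TCP z 116). Releasing and rising.

Request:
apply_moves(increments=[{"dp": [-0.002,0,0],"turn": [0,0,0],"jaw": 0.035},{"dp": [0,0,0],"turn": [0,0,0],"jaw": 0.055},{"dp": [0,0,0],"turn": [0,0,0],"jaw": 0.055},{"dp": [-0.015,0,0],"turn": [0,0,0],"jaw": 0.055},{"dp": [-0.035,0,0],"turn": [0,0,0],"jaw": 0.06}])

```text
t: 18.03
tool_pos: [558.7, -1.8, 162.2]
tcp_rot: [0.515, 0.482, 0.518, -0.485]
ft_force: [0.4, 0.2, -0.1]
finger_gap: 0.704
```

Request:
apply_moves(increments=[{"dp": [-0.04,0,0],"turn": [0,0,0],"jaw": 0.06},{"dp": [-0.04,0,0],"turn": [0,0,0],"jaw": 0.06},{"dp": [0,0,0],"turn": [0,0,0],"jaw": 0.06}])

```text
t: 18.28
tool_pos: [566.2, -3.1, 252.2]
tcp_rot: [0.52, 0.488, 0.512, -0.479]
ft_force: [0.7, -0.5, 0.9]
finger_gap: 0.704
```

Run:
```python
from jars import *
T,S=jars()
goal([553,-390,225],U)
cv2.imwrite('pics/s14.png',cv2.resize(S['color'][150:300,250:450,::-1],None,fx=4,fy=4,interpolation=cv2.INTER_CUBIC))
```

```text
S knobtop (np.float64(216.0), np.float64(182.5)) [440.7 317.6 100. ]
S knobtop (np.float64(310.0), np.float64(195.5)) [573.9  44.5 100. ]
S knobtop (np.float64(435.5), np.float64(255.5)) [ 555.2 -383.3  100. ]
T cen z55 [405.  194.1] [ 551. -387.   55.]
T cen z55 [208.4 223.3] [435.3 325.9  55. ]
t 18.38 tcp [562.6  -2.1 246.9] F [-0.7  0.5 -1.2] gap 0.707 q7 0.29
turn [-0.18 -0.02 -0.42] dp if turned first(mm) [ 21.9 -36.6 386.3] dp now [ 21.5 -35.6 386.4]
```

View pics/s14.png

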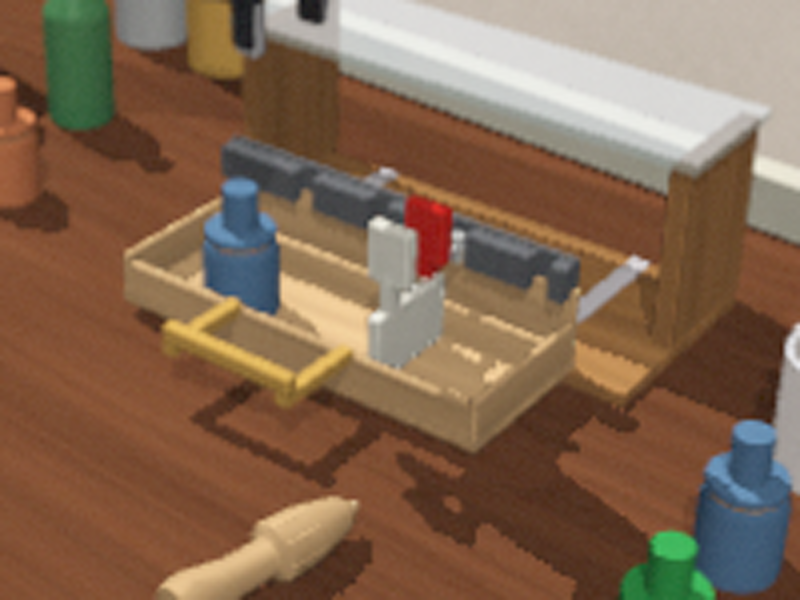

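Jar 1 stands in the bay (knob at crop 240,190). Next is jar B.

Request:
apply_moves(increments=[{"dp": [0,-0.0033,0.035],"turn": [0,0,0],"jaw": 0.06},{"dp": [0,-0.0033,0.035],"turn": [0,0,0],"jaw": 0.06},{"dp": [0,-0.0033,0.035],"turn": [0,0,0],"jaw": 0.06},{"dp": [0,-0.0033,0.035],"turn": [0,0,0],"jaw": 0.06},{"dp": [0,-0.0033,0.035],"turn": [0,0,0],"jaw": 0.06}])

```text
t: 18.8
tool_pos: [555.2, -178.6, 243.2]
tcp_rot: [0.516, 0.483, 0.517, -0.483]
ft_force: [1.0, -0.6, -0.4]
finger_gap: 0.703
```

Request:
apply_moves(increments=[{"dp": [0,-0.0033,0.035],"turn": [0,0,0],"jaw": 0.06},{"dp": [0,-0.0033,0.035],"turn": [0,0,0],"jaw": 0.06},{"dp": [0,-0.0033,0.035],"turn": [0,0,0],"jaw": 0.06},{"dp": [0.01,-0.0033,0.035],"turn": [0,0,0],"jaw": 0.06},{"dp": [0.02,-0.0033,0.035],"turn": [0,0,0],"jaw": 0.06}])

```text
t: 19.22
tool_pos: [552.2, -355.5, 214.8]
tcp_rot: [0.518, 0.484, 0.515, -0.482]
ft_force: [1.1, 0.2, -0.3]
finger_gap: 0.698
```

Request:
apply_moves(increments=[{"dp": [0.02,-0.0033,0.035],"turn": [0,0,0],"jaw": 0.06},{"dp": [0.02,0,0],"turn": [0,0,0],"jaw": 0.06},{"dp": [0,0,0],"turn": [0,0,0],"jaw": 0.06},{"dp": [0,0,0],"turn": [0,0,0],"jaw": 0.06},{"dp": [0,0,0],"turn": [0,0,0],"jaw": 0.06}])

```text
t: 19.63
tool_pos: [551.4, -387.1, 174.4]
tcp_rot: [0.517, 0.484, 0.517, -0.482]
ft_force: [1.0, -0.2, -0.0]
finger_gap: 0.702
```

Run:
```python
from jars import *
T,S=jars()
goal([553,-390,95],U)
cv2.imwrite('pics/s15.png',cv2.resize(S['color'][170:310,360:500,::-1],None,fx=4,fy=4,interpolation=cv2.INTER_CUBIC))
```

```text
S knobtop (np.float64(216.0), np.float64(182.5)) [440.7 317.6 100. ]
S knobtop (np.float64(310.0), np.float64(195.5)) [573.9  44.5 100. ]
S knobtop (np.float64(435.5), np.float64(255.5)) [ 555.2 -383.3  100. ]
T cen z55 [293.4 193.7] [547.5  22.2  55. ]
T cen z55 [208.7 223.3] [435. 325.  55.]
t 19.73 tcp [ 552.3 -387.4  175.9] F [ 0.5 -0.6  0.5] gap 0.701 q7 0.96
turn [-0.06 -0.01 -0.27] dp if turned first(mm) [80.9  0.5  2.6] dp now [80.9  0.1  2.7]
```

View pics/s15.png

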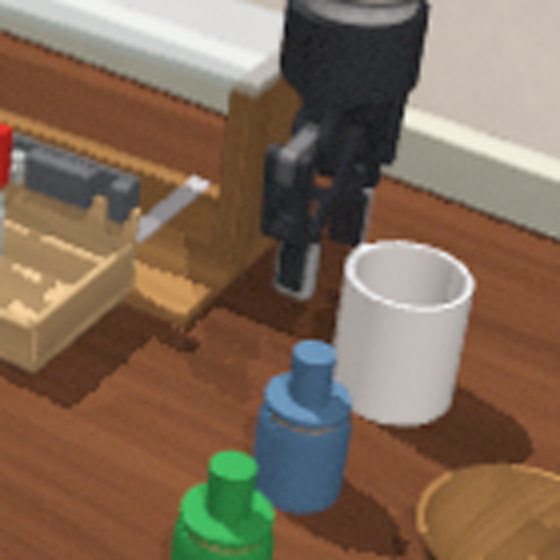

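The placed jar has shifted since release: side-view knob is now at (310,197.5) against about (322,190) while held. It was probably the announced knock, and I'll mend it after this pick. Jar B hasn't moved, so I'll grip it now.

Request:
apply_moves(increments=[{"dp": [0.026,0,0.002],"turn": [0,0,0],"jaw": 0.06},{"dp": [0.026,0,0],"turn": [0,0,0],"jaw": 0.06},{"dp": [0.02,0,0],"turn": [0,0,0],"jaw": 0.06},{"dp": [0.006,0,0],"turn": [0,0,0],"jaw": 0.06},{"dp": [0,0,0],"turn": [0,0,0],"jaw": 0.06}])

```text
t: 20.15
tool_pos: [551.6, -389.0, 96.4]
tcp_rot: [0.517, 0.484, 0.517, -0.482]
ft_force: [0.6, 0.4, 0.2]
finger_gap: 0.7
```

Request:
apply_moves(increments=[{"dp": [0,0,0],"turn": [0,0,0],"jaw": 0.04},{"dp": [0,0,0],"turn": [0,0,0],"jaw": 0.03},{"dp": [0,0,0],"turn": [0,0,0],"jaw": 0.015},{"dp": [0,0,0],"turn": [0,0,0],"jaw": 0.015},{"dp": [0,0,0],"turn": [0,0,0],"jaw": 0.015}])

```text
t: 20.57
tool_pos: [552.9, -391.5, 99.1]
tcp_rot: [0.518, 0.484, 0.514, -0.482]
ft_force: [0.5, 1.0, 6.5]
finger_gap: 0.292
```

Run:
```python
from jars import *
T=cam('top');S=cam('side')
goal([553,-390,97],U)
cv2.imwrite('pics/z4.png',np.vstack([cv2.resize(T['color'][160:210,250:350,::-1],None,fx=6,fy=6,interpolation=cv2.INTER_CUBIC),cv2.resize(S['color'][180:230,270:370,::-1],None,fx=6,fy=6,interpolation=cv2.INTER_CUBIC)]))
C=O-120*U
for X,Y in((0,48),(-15,72),(-15,60)):
  P=C+X*U+Y*V; print(X,Y,'T',proj(T,[P+[0,0,100],P+[0,0,0]]).round(1).tolist(),'S',proj(S,[P+[0,0,100],P+[0,0,0]]).round(1).tolist())
```

```text
t 20.67 tcp [ 553.  -391.4   99.2] F [0.6 1.  6.9] gap 0.287 q7 1.01
turn [-0.17  0.11 -0.37] dp if turned first(mm) [ 2.2  0.1 -1.4] dp now [ 2.2  0.1 -1.4]
0 48 T [[299.8, 186.5], [300.4, 192.4]] S [[318.8, 196.8], [318.9, 227.0]]
-15 72 T [[293.3, 191.1], [294.2, 196.7]] S [[308.8, 196.3], [309.3, 226.5]]
-15 60 T [[296.7, 190.9], [297.4, 196.5]] S [[312.1, 197.5], [312.5, 227.8]]
```

View pics/z4.png

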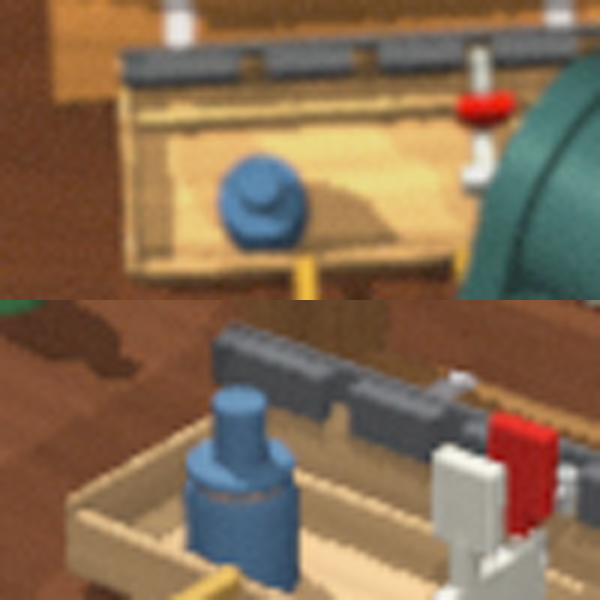

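Jar A now stands at tray (−15, +70), against the lip. I'll place B first, then move A to the +116 place.

Request:
apply_moves(increments=[{"dp": [-0.015,0,0],"turn": [0,0,0],"jaw": 0.015},{"dp": [-0.035,0,0],"turn": [0,0,0],"jaw": 0.015},{"dp": [-0.04,0,0],"turn": [0,0,0],"jaw": 0.015},{"dp": [-0.04,0,0],"turn": [0,0,0],"jaw": 0.015},{"dp": [-0.034,0,0],"turn": [0,0,0],"jaw": 0.015}])

```text
t: 21.08
tool_pos: [550.6, -390.8, 264.3]
tcp_rot: [0.517, 0.484, 0.515, -0.482]
ft_force: [0.4, -0.1, -1.1]
finger_gap: 0.292
```

Run:
```python
from jars import *
C=O-120*U
goal(C-20*V+[0,0,260-18],U)
```

```text
t 21.08 tcp [ 550.6 -390.8  264.3] F [ 0.4 -0.1 -1.1] gap 0.292 q7 0.91
turn [-0.22  0.04 -0.23] dp if turned first(mm) [   4.3   37.1 -318.5] dp now [   4.2   35.9 -318.6]
```

Request:
apply_moves(increments=[{"dp": [0,0.0033,-0.015],"turn": [0,0,0],"jaw": 0.015},{"dp": [0,0.0033,-0.03],"turn": [0,0,0],"jaw": 0.015},{"dp": [0,0.0033,-0.03],"turn": [0,0,0],"jaw": 0.015},{"dp": [0,0.0033,-0.03],"turn": [0,0,0],"jaw": 0.015},{"dp": [0,0.0033,-0.03],"turn": [0,0,0],"jaw": 0.015}])

```text
t: 21.5
tool_pos: [557.5, -252.9, 261.2]
tcp_rot: [0.517, 0.484, 0.516, -0.482]
ft_force: [0.1, 0.2, -1.3]
finger_gap: 0.291
```

Request:
apply_moves(increments=[{"dp": [0,0.0033,-0.03],"turn": [0,0,0],"jaw": 0.015},{"dp": [0,0.0033,-0.03],"turn": [0,0,0],"jaw": 0.015},{"dp": [0,0.0033,-0.03],"turn": [0,0,0],"jaw": 0.015},{"dp": [0,0.0033,-0.03],"turn": [0,0,0],"jaw": 0.015},{"dp": [0,0.0033,-0.03],"turn": [0,0,0],"jaw": 0.015}])

```text
t: 21.92
tool_pos: [563.8, -102.3, 261.3]
tcp_rot: [0.517, 0.484, 0.516, -0.482]
ft_force: [0.3, 0.0, -1.2]
finger_gap: 0.29
```

Request:
apply_moves(increments=[{"dp": [0,0.003,-0.022],"turn": [0,0,0],"jaw": 0.015},{"dp": [0,0,-0.013],"turn": [0,0,0],"jaw": 0.015},{"dp": [0,0,0],"turn": [0,0,0],"jaw": 0.015},{"dp": [0,0,0],"turn": [0,0,0],"jaw": 0.015},{"dp": [0,0,0],"turn": [0,0,0],"jaw": 0.015}])

```text
t: 22.33
tool_pos: [565.3, -71.2, 261.6]
tcp_rot: [0.517, 0.484, 0.515, -0.483]
ft_force: [0.7, -1.5, -2.0]
finger_gap: 0.29
```

Run:
```python
from jars import *
C=O-120*U
goal(C-18*V+[0,0,117-18],U)
```

```text
t 22.33 tcp [565.3 -71.2 261.6] F [ 0.7 -1.5 -2. ] gap 0.29 q7 0.4
turn [-0.33  0.09 -0.2 ] dp if turned first(mm) [144.6   0.2  -2.7] dp now [144.6  -0.4  -2.9]
```

Request:
apply_moves(increments=[{"dp": [0.03,0,-0.0025],"turn": [0,0,0],"jaw": 0.015},{"dp": [0.03,0,0],"turn": [0,0,0],"jaw": 0.015},{"dp": [0.03,0,0],"turn": [0,0,0],"jaw": 0.015},{"dp": [0.02,0,0],"turn": [0,0,0],"jaw": 0.015},{"dp": [0.01,0,0],"turn": [0,0,0],"jaw": 0.015}])

```text
t: 22.75
tool_pos: [564.1, -68.9, 138.9]
tcp_rot: [0.516, 0.484, 0.515, -0.484]
ft_force: [-1.0, 0.3, -1.9]
finger_gap: 0.287
```

Request:
apply_moves(increments=[{"dp": [0,0,0],"turn": [0,0,0],"jaw": 0.015},{"dp": [0,0,0],"turn": [0,0,0],"jaw": 0.015},{"dp": [0,0,0],"turn": [0,0,0],"jaw": 0.015}])

```text
t: 23.0
tool_pos: [567.1, -67.7, 142.7]
tcp_rot: [0.518, 0.485, 0.514, -0.482]
ft_force: [0.6, 0.6, -1.5]
finger_gap: 0.287
```

Run:
```python
from jars import *
C=O-120*U
goal(C-18*V+[0,0,117-18],U)
S=cam('side')
cv2.imwrite('pics/s16.png',cv2.resize(S['color'][120:270,250:430,::-1],None,fx=4,fy=4,interpolation=cv2.INTER_CUBIC))
```

```text
t 23.0 tcp [567.1 -67.7 142.7] F [ 0.6  0.6 -1.5] gap 0.287 q7 0.5
turn [-0.26  0.05 -0.36] dp if turned first(mm) [25.7 -1.9  0.7] dp now [25.7 -2.1  0.7]
```

View pics/s16.png

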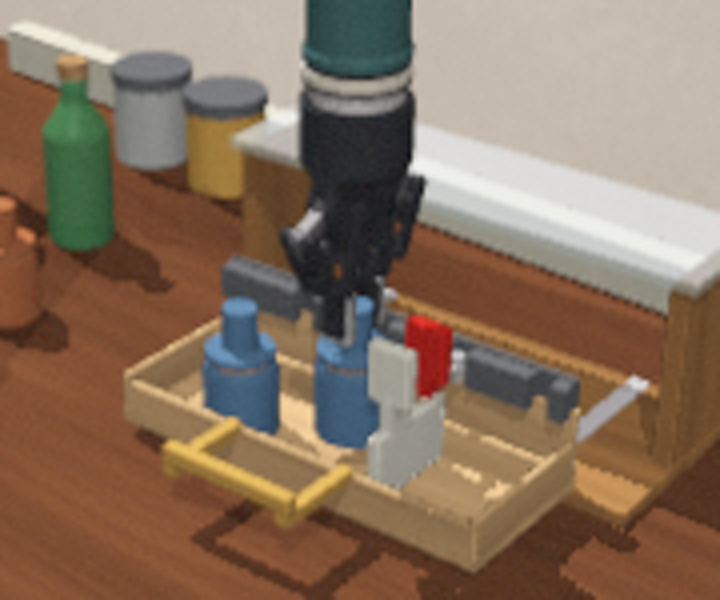

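Request:
apply_moves(increments=[{"dp": [0.008,0,0],"turn": [0,0,0],"jaw": 0.015},{"dp": [0.008,0,0],"turn": [0,0,0],"jaw": 0.015},{"dp": [0.006,0,0],"turn": [0,0,0],"jaw": 0.015},{"dp": [0,0,0],"turn": [0,0,0],"jaw": 0.015}])

```text
t: 23.38
tool_pos: [565.1, -66.0, 118.0]
tcp_rot: [0.517, 0.483, 0.516, -0.483]
ft_force: [-0.3, 0.7, -2.7]
finger_gap: 0.29
```

Request:
apply_moves(increments=[{"dp": [0.003,0,0],"turn": [0,0,0],"jaw": 0.015},{"dp": [0.001,0,0],"turn": [0,0,0],"jaw": 0.015},{"dp": [0,0,0],"turn": [0,0,0],"jaw": 0.015}])

```text
t: 23.63
tool_pos: [566.8, -66.1, 116.9]
tcp_rot: [0.517, 0.485, 0.516, -0.481]
ft_force: [-1.7, 1.6, 10.7]
finger_gap: 0.286
```

Seated. Release, rise, then go to jar A.

Request:
apply_moves(increments=[{"dp": [-0.001,0,0],"turn": [0,0,0],"jaw": 0.035},{"dp": [0,0,0],"turn": [0,0,0],"jaw": 0.055},{"dp": [0,0,0],"turn": [0,0,0],"jaw": 0.055},{"dp": [-0.015,0,0],"turn": [0,0,0],"jaw": 0.055},{"dp": [-0.035,0,0],"turn": [0,0,0],"jaw": 0.055}])

```text
t: 24.05
tool_pos: [562.9, -65.8, 163.1]
tcp_rot: [0.515, 0.482, 0.518, -0.484]
ft_force: [0.1, 0.6, -0.5]
finger_gap: 0.646
```

Request:
apply_moves(increments=[{"dp": [-0.015,0,0],"turn": [0,0,0],"jaw": 0.055},{"dp": [0,0,0],"turn": [0,0,0],"jaw": 0.055},{"dp": [0,0,0],"turn": [0,0,0],"jaw": 0.055}])

```text
t: 24.3
tool_pos: [566.4, -66.4, 181.9]
tcp_rot: [0.518, 0.484, 0.515, -0.482]
ft_force: [-0.9, 1.0, -1.0]
finger_gap: 0.645
```

Run:
```python
from jars import *
T=cam('top');S=cam('side')
C=O-120*U
goal(C-15*U+70*V+[0,0,115-18],U)
cv2.imwrite('pics/z5.png',np.vstack([cv2.resize(T['color'][160:210,250:350,::-1],None,fx=6,fy=6,interpolation=cv2.INTER_CUBIC),cv2.resize(S['color'][180:230,270:370,::-1],None,fx=6,fy=6,interpolation=cv2.INTER_CUBIC)]))
```

```text
t 24.4 tcp [565.  -66.1 180.4] F [-0.9 -0.7 -0.7] gap 0.642 q7 0.47
turn [-0.17 -0.02 -0.1 ] dp if turned first(mm) [ 65.4 -15.  -85.6] dp now [ 65.4 -15.3 -85.5]
```

View pics/z5.png

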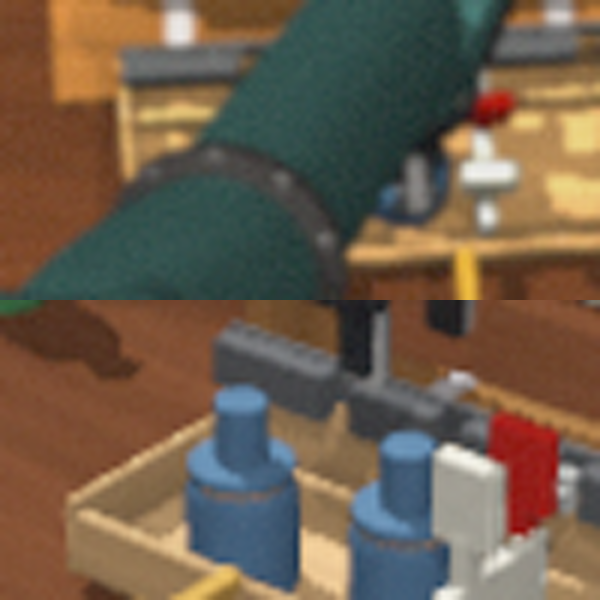

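Request:
apply_moves(increments=[{"dp": [0,-0.004,-0.02],"turn": [0,0,0],"jaw": 0.055},{"dp": [0,-0.004,-0.022],"turn": [0,0,0],"jaw": 0.055},{"dp": [0,-0.004,-0.022],"turn": [0,0,0],"jaw": 0.055},{"dp": [0,-0.003,-0.022],"turn": [0,0,0],"jaw": 0.055},{"dp": [0,0,0],"turn": [0,0,0],"jaw": 0.055}])

```text
t: 24.82
tool_pos: [542.9, 23.9, 179.2]
tcp_rot: [0.517, 0.482, 0.519, -0.481]
ft_force: [-0.7, -0.2, 0.8]
finger_gap: 0.648
```

Request:
apply_moves(increments=[{"dp": [0.02,0,0],"turn": [0,0,0],"jaw": 0.055},{"dp": [0,0,0],"turn": [0,0,0],"jaw": 0.055},{"dp": [0,0,0],"turn": [0,0,0],"jaw": 0.055},{"dp": [0,0,0],"turn": [0,0,0],"jaw": 0.055}])

```text
t: 25.15
tool_pos: [544.9, 17.6, 160.9]
tcp_rot: [0.517, 0.484, 0.515, -0.483]
ft_force: [-1.2, 0.2, -0.2]
finger_gap: 0.644
```

Run:
```python
from jars import *
S=cam('side')
C=O-120*U
goal(C-15*U+70*V+[0,0,115-18],U)
cv2.imwrite('pics/s17.png',cv2.resize(S['color'][120:240,250:410,::-1],None,fx=4,fy=4,interpolation=cv2.INTER_CUBIC))
```

```text
t 25.2 tcp [545.3  17.6 161.4] F [ 0.3 -0.3  0.8] gap 0.642 q7 0.35
turn [-0.25  0.02 -0.19] dp if turned first(mm) [46.4 -1.1 -0.7] dp now [46.4 -1.2 -0.7]
```

View pics/s17.png

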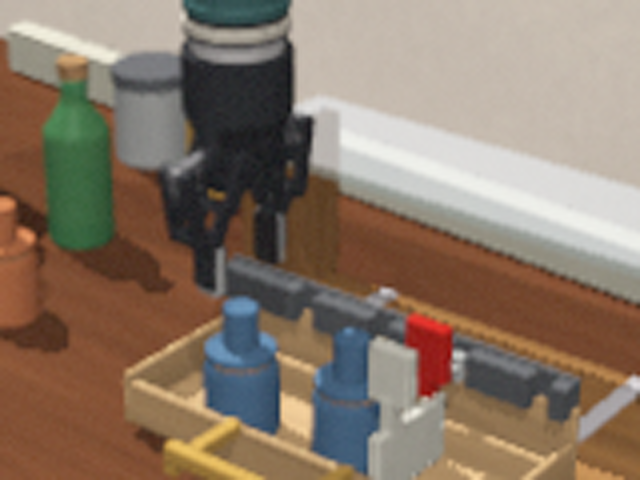

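Jaws are centred over the knob (crop 240,310). Descend and grip.

Request:
apply_moves(increments=[{"dp": [0.02,-0.001,0],"turn": [0,0,0],"jaw": 0.055},{"dp": [0.02,0,0],"turn": [0,0,0],"jaw": 0.055},{"dp": [0.004,0,0],"turn": [0,0,0],"jaw": 0.055},{"dp": [0,0,0],"turn": [0,0,0],"jaw": 0.055},{"dp": [0,0,0],"turn": [0,0,0],"jaw": 0.04}])

```text
t: 25.62
tool_pos: [544.8, 17.9, 117.9]
tcp_rot: [0.517, 0.484, 0.515, -0.482]
ft_force: [-0.3, 0.3, 0.5]
finger_gap: 0.518
```

Request:
apply_moves(increments=[{"dp": [0,0,0],"turn": [0,0,0],"jaw": 0.03},{"dp": [0,0,0],"turn": [0,0,0],"jaw": 0.015},{"dp": [0,0,0],"turn": [0,0,0],"jaw": 0.015},{"dp": [0,0,0],"turn": [0,0,0],"jaw": 0.015}])

```text
t: 25.95
tool_pos: [545.9, 18.3, 118.5]
tcp_rot: [0.518, 0.485, 0.515, -0.481]
ft_force: [0.8, -0.4, 5.2]
finger_gap: 0.285
```

Run:
```python
from jars import *
C=O-120*U
goal(C+116*V+[0,0,140-18],U)
```

```text
t 25.95 tcp [545.9  18.3 118.5] F [ 0.8 -0.4  5.2] gap 0.285 q7 0.39
turn [-0.19  0.01 -0.41] dp if turned first(mm) [-21.5  13.2 -46.1] dp now [-21.4  13.2 -46.1]
```

Request:
apply_moves(increments=[{"dp": [-0.01,0,0],"turn": [0,0,0],"jaw": 0.015},{"dp": [-0.015,0.003,-0.005],"turn": [0,0,0],"jaw": 0.015},{"dp": [0,0.005,-0.015],"turn": [0,0,0],"jaw": 0.015},{"dp": [0,0.005,-0.015],"turn": [0,0,0],"jaw": 0.015},{"dp": [0,0,-0.01],"turn": [0,0,0],"jaw": 0.015}])

```text
t: 26.37
tool_pos: [554.3, 65.9, 142.8]
tcp_rot: [0.517, 0.484, 0.516, -0.482]
ft_force: [0.1, 0.3, -2.1]
finger_gap: 0.287
```

Request:
apply_moves(increments=[{"dp": [0,0,0],"turn": [0,0,0],"jaw": 0.015},{"dp": [0,0,0],"turn": [0,0,0],"jaw": 0.015},{"dp": [0,0,0],"turn": [0,0,0],"jaw": 0.015},{"dp": [0,0,0],"turn": [0,0,0],"jaw": 0.015}])

```text
t: 26.7
tool_pos: [553.5, 62.7, 142.2]
tcp_rot: [0.517, 0.484, 0.515, -0.483]
ft_force: [0.3, -0.6, -2.7]
finger_gap: 0.29
```

Run:
```python
from jars import *
C=O-120*U
goal(C+115*V+[0,0,119-18],U)
S=cam('side')
cv2.imwrite('pics/s18.png',cv2.resize(S['color'][120:240,250:410,::-1],None,fx=4,fy=4,interpolation=cv2.INTER_CUBIC))
```

```text
t 26.7 tcp [553.5  62.7 142.2] F [ 0.3 -0.6 -2.7] gap 0.29 q7 0.29
turn [-0.28  0.05 -0.14] dp if turned first(mm) [23.2  2.5 -1.3] dp now [23.3  2.4 -1.3]
```

View pics/s18.png

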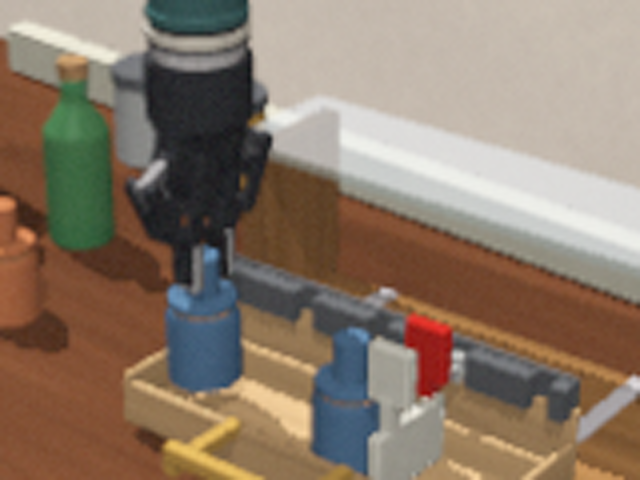

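Request:
apply_moves(increments=[{"dp": [0.008,0.002,-0.001],"turn": [0,0,0],"jaw": 0.015},{"dp": [0.008,0,0],"turn": [0,0,0],"jaw": 0.015},{"dp": [0.004,0,0],"turn": [0,0,0],"jaw": 0.015},{"dp": [0,0,0],"turn": [0,0,0],"jaw": 0.015}])

```text
t: 27.08
tool_pos: [555.2, 65.0, 120.8]
tcp_rot: [0.517, 0.483, 0.516, -0.483]
ft_force: [-0.6, 0.5, -1.4]
finger_gap: 0.284
```

Request:
apply_moves(increments=[{"dp": [0.003,0,0],"turn": [0,0,0],"jaw": 0.015},{"dp": [0.001,0,0],"turn": [0,0,0],"jaw": 0.015},{"dp": [0,0,0],"turn": [0,0,0],"jaw": 0.015}])

```text
t: 27.33
tool_pos: [556.3, 65.1, 118.5]
tcp_rot: [0.517, 0.484, 0.516, -0.482]
ft_force: [0.1, -0.8, -1.0]
finger_gap: 0.285
```

Request:
apply_moves(increments=[{"dp": [0.002,0,0],"turn": [0,0,0],"jaw": 0.015},{"dp": [0,0,0],"turn": [0,0,0],"jaw": 0.015},{"dp": [0,0,0],"turn": [0,0,0],"jaw": 0.015}])

```text
t: 27.58
tool_pos: [557.5, 65.1, 117.8]
tcp_rot: [0.518, 0.485, 0.515, -0.481]
ft_force: [-1.1, -0.4, 7.5]
finger_gap: 0.288
```

Request:
apply_moves(increments=[{"dp": [0,0,0],"turn": [0,0,0],"jaw": 0.035},{"dp": [0,0,0],"turn": [0,0,0],"jaw": 0.055},{"dp": [0,0,0],"turn": [0,0,0],"jaw": 0.055},{"dp": [-0.015,0,0],"turn": [0,0,0],"jaw": 0.055},{"dp": [-0.035,0,0],"turn": [0,0,0],"jaw": 0.06}])

```text
t: 28.0
tool_pos: [553.0, 65.2, 163.3]
tcp_rot: [0.515, 0.481, 0.517, -0.485]
ft_force: [0.7, 0.4, 0.1]
finger_gap: 0.705
```

Request:
apply_moves(increments=[{"dp": [-0.04,0,0],"turn": [0,0,0],"jaw": 0.06},{"dp": [-0.035,0,0],"turn": [0,0,0],"jaw": 0.06},{"dp": [0,0,0],"turn": [0,0,0],"jaw": 0.06},{"dp": [0,0,0],"turn": [0,0,0],"jaw": 0.06}])

```text
t: 28.33
tool_pos: [557.2, 65.4, 243.4]
tcp_rot: [0.518, 0.485, 0.515, -0.481]
ft_force: [0.7, 1.2, -0.5]
finger_gap: 0.701
```

Run:
```python
from jars import *
T,S=jars()
goal([438,324,225],U)
goal([438,324,225],[0.8,0.6,0])
cv2.imwrite('pics/z6.png',np.vstack([cv2.resize(T['color'][205:240,160:260,::-1],None,fx=6,fy=6,interpolation=cv2.INTER_CUBIC),cv2.resize(S['color'][165:220,180:280,::-1],None,fx=6,fy=6,interpolation=cv2.INTER_CUBIC)]))
save(S,'s19.png')
```

```text
S knobtop (np.float64(216.0), np.float64(182.5)) [440.7 317.6 100. ]
S knobtop (np.float64(301.5), np.float64(189.5)) [584.4  89.6 100. ]
S knobtop (np.float64(335.5), np.float64(202.5)) [592. -38. 100.]
S knobtop (np.float64(336.5), np.float64(219.5)) [ 523.1 -101.4  100. ]
T cen z55 [317.5 189. ] [566.2 -65.9  55. ]
T cen z55 [282.8 192. ] [553.4  60.8  55. ]
T cen z55 [208.6 223.2] [435.5 325.4  55. ]
t 28.43 tcp [554.9  65.5 240.6] F [-1.3 -0.5  0. ] gap 0.705 q7 0.19
turn [-0.16 -0.01 -0.11] dp if turned first(mm) [  15.6  -98.6 -266.1] dp now [  15.5  -99.3 -265.8]
t 28.43 tcp [554.9  65.5 240.6] F [-1.3 -0.5  0. ] gap 0.705 q7 0.19
turn [-3.303e+01  2.000e-02 -1.100e-01] dp if turned first(mm) [  15.6   61.6 -277. ] dp now [  15.5  -99.3 -265.8]
```

View pics/z6.png

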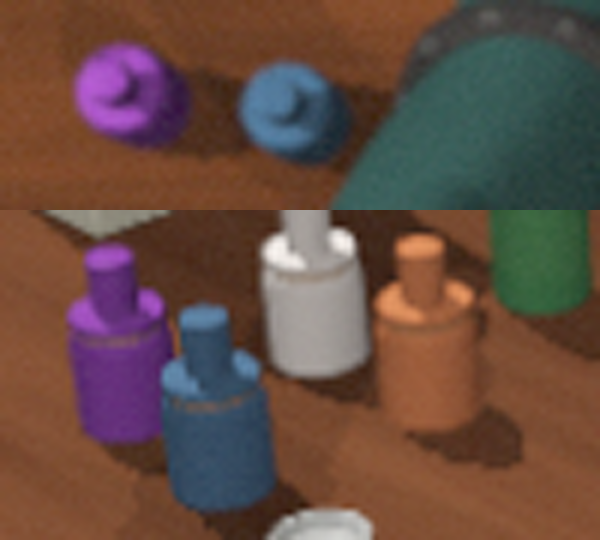

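View pics/s19.png

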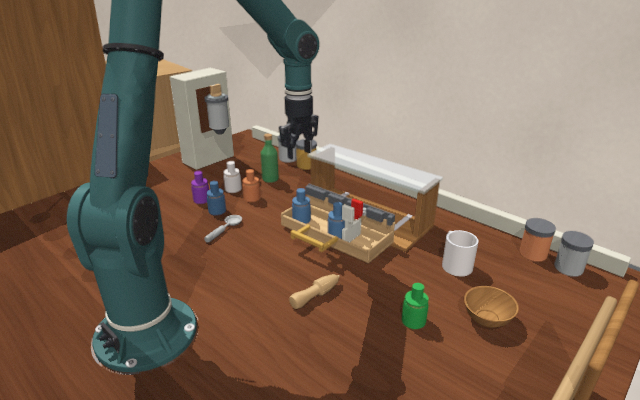

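Run:
```python
from jars import *
T=cam('top');S=cam('side')
print(onz(S,[(213.8,183)],100).round(1),onz(T,[(207.2,221.7)],100).round(1))
for P in [(435,325),(436,322),(433,328)]:
    print(P,'T',proj(T,[[*P,100],[*P,45]]).round(1).tolist(),'S',proj(S,[[*P,100],[*P,0]]).round(1).tolist())
goal([435,325,160],U)
```

```text
[[434.  319.8 100. ]] [[434.2 321.1 100. ]]
(435, 325) T [[206.1, 221.5], [209.2, 223.8]] S [[213.1, 182.4], [216.6, 210.6]]
(436, 322) T [[207.0, 221.2], [210.1, 223.5]] S [[213.9, 182.6], [217.5, 210.8]]
(433, 328) T [[205.2, 222.0], [208.4, 224.3]] S [[211.9, 182.3], [215.6, 210.5]]
t 28.53 tcp [554.5  65.3 239.8] F [-0.4  0.2  0. ] gap 0.704 q7 0.19
turn [-0.17  0.02 -0.01] dp if turned first(mm) [  79.8 -101.1 -267.4] dp now [  79.6 -101.9 -267.2]
```

Request:
apply_moves(increments=[{"dp": [0,-0.0126,-0.033],"turn": [0,0,0],"jaw": 0.06},{"dp": [0,-0.0126,-0.033],"turn": [0,0,0],"jaw": 0.06},{"dp": [0,-0.0126,-0.033],"turn": [0,0,0],"jaw": 0.06},{"dp": [0,-0.0126,-0.033],"turn": [0,0,0],"jaw": 0.06},{"dp": [0,-0.0126,-0.033],"turn": [0,0,0],"jaw": 0.06}])

```text
t: 28.95
tool_pos: [480.2, 226.5, 239.6]
tcp_rot: [0.517, 0.483, 0.516, -0.483]
ft_force: [0.6, 0.3, -0.5]
finger_gap: 0.7
```

Request:
apply_moves(increments=[{"dp": [0,-0.0126,-0.033],"turn": [0,0,0],"jaw": 0.06},{"dp": [0.01,-0.0126,-0.033],"turn": [0,0,0],"jaw": 0.06},{"dp": [0.02,-0.0126,-0.033],"turn": [0,0,0],"jaw": 0.06},{"dp": [0.02,0,0],"turn": [0,0,0],"jaw": 0.06},{"dp": [0.02,0,0],"turn": [0,0,0],"jaw": 0.06}])

```text
t: 29.37
tool_pos: [435.4, 324.8, 168.6]
tcp_rot: [0.518, 0.482, 0.518, -0.481]
ft_force: [1.2, -0.6, -0.4]
finger_gap: 0.706
```

Request:
apply_moves(increments=[{"dp": [0,0,0],"turn": [0,0,0],"jaw": 0.06},{"dp": [0,0,0],"turn": [0,0,0],"jaw": 0.06},{"dp": [0,0,0],"turn": [0,0,0],"jaw": 0.06},{"dp": [0,0,0],"turn": [0,0,0],"jaw": 0.06}])

```text
t: 29.7
tool_pos: [438.8, 321.5, 171.8]
tcp_rot: [0.517, 0.485, 0.515, -0.482]
ft_force: [0.1, -0.7, 0.1]
finger_gap: 0.706
```

Run:
```python
from jars import *
T,S=jars()
goal([434.5,322,96],U)
cv2.imwrite('pics/s20.png',cv2.resize(S['color'][100:250,170:310,::-1],None,fx=4,fy=4,interpolation=cv2.INTER_CUBIC))
```

```text
S knobtop (np.float64(216.0), np.float64(181.5)) [444.9 323.4 100. ]
S knobtop (np.float64(301.5), np.float64(189.5)) [584.4  89.6 100. ]
S knobtop (np.float64(336.0), np.float64(202.5)) [593. -39. 100.]
S knobtop (np.float64(336.5), np.float64(219.5)) [ 523.1 -101.4  100. ]
T cen z55 [280.4 190.8] [558.1  69.6  55. ]
T cen z55 [317.3 188.9] [566.7 -65.2  55. ]
T cen z55 [210.1 223.1] [435.9 320.   55. ]
t 29.8 tcp [438.8 321.8 172. ] F [ 0.1 -0.2  0.3] gap 0.703 q7 -0.26
turn [-0.25 -0.07 -0.29] dp if turned first(mm) [76.  -4.2 -0.5] dp now [76.  -4.6 -0.4]
```

View pics/s20.png

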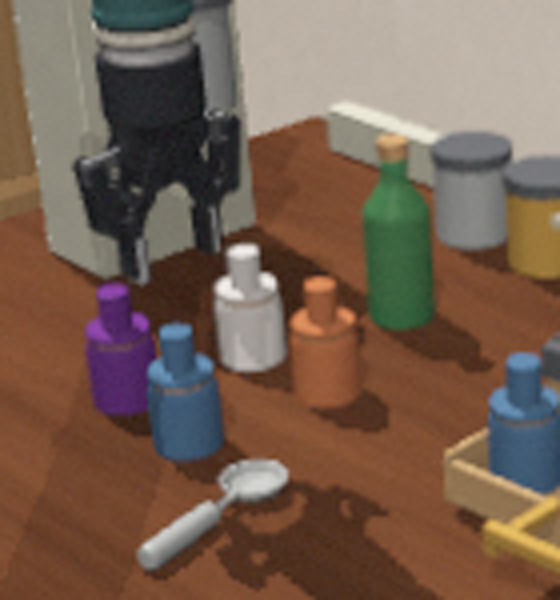

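Request:
apply_moves(increments=[{"dp": [0.026,-0.003,0],"turn": [0,0,0],"jaw": 0.06},{"dp": [0.026,0,0],"turn": [0,0,0],"jaw": 0.06},{"dp": [0.016,0,0],"turn": [0,0,0],"jaw": 0.06},{"dp": [0.005,0,0],"turn": [0,0,0],"jaw": 0.06},{"dp": [0,0,0],"turn": [0,0,0],"jaw": 0.06}])

```text
t: 30.22
tool_pos: [435.0, 321.3, 97.5]
tcp_rot: [0.517, 0.484, 0.516, -0.483]
ft_force: [0.4, -0.3, 0.5]
finger_gap: 0.708
```

Request:
apply_moves(increments=[{"dp": [0,0,0],"turn": [0,0,0],"jaw": 0.04},{"dp": [0,0,0],"turn": [0,0,0],"jaw": 0.03},{"dp": [0,0,0],"turn": [0,0,0],"jaw": 0.015},{"dp": [0,0,0],"turn": [0,0,0],"jaw": 0.015},{"dp": [0,0,0],"turn": [0,0,0],"jaw": 0.015}])

```text
t: 30.63
tool_pos: [436.3, 322.3, 99.3]
tcp_rot: [0.517, 0.485, 0.515, -0.481]
ft_force: [0.1, -0.7, 6.6]
finger_gap: 0.29
```

Request:
apply_moves(increments=[{"dp": [-0.015,0,0],"turn": [0,0,0],"jaw": 0.015},{"dp": [-0.035,0,0],"turn": [0,0,0],"jaw": 0.015},{"dp": [-0.04,0,0],"turn": [0,0,0],"jaw": 0.015},{"dp": [-0.04,0,0],"turn": [0,0,0],"jaw": 0.015},{"dp": [-0.034,0,0],"turn": [0,0,0],"jaw": 0.015}])

```text
t: 31.05
tool_pos: [434.1, 321.3, 264.0]
tcp_rot: [0.517, 0.484, 0.515, -0.482]
ft_force: [1.2, 0.8, -2.5]
finger_gap: 0.291
```

Run:
```python
from jars import *
T,S=jars()
C=O-120*U
goal(C+48*V+[0,0,242],U)
cv2.imwrite('pics/s21.png',cv2.resize(S['color'][80:250,190:350,::-1],None,fx=3.5,fy=3.5,interpolation=cv2.INTER_CUBIC))
cv2.imwrite('pics/z7.png',cv2.resize(T['color'][160:210,250:350,::-1],None,fx=6,fy=6,interpolation=cv2.INTER_CUBIC))
```

```text
S knobtop (np.float64(210.5), np.float64(129.5)) [712.3 725.8 100. ]
S knobtop (np.float64(301.5), np.float64(189.5)) [584.4  89.6 100. ]
S knobtop (np.float64(336.0), np.float64(202.5)) [593. -39. 100.]
S knobtop (np.float64(336.5), np.float64(219.5)) [ 523.1 -101.4  100. ]
T cen z55 [280.4 190.7] [558.5  69.6  55. ]
T cen z55 [317.3 188.9] [566.7 -65.3  55. ]
T cen z55 [203.4 218.2] [453.7 344.8  55. ]
t 31.15 tcp [437.6 323.3 267.4] F [ 0.8 -0.1 -1.7] gap 0.284 q7 -0.35
turn [-0.19 -0.43 -0.71] dp if turned first(mm) [  7.4 100.  333.8] dp now [  6.1 101.  333.5]
```

View pics/s21.png

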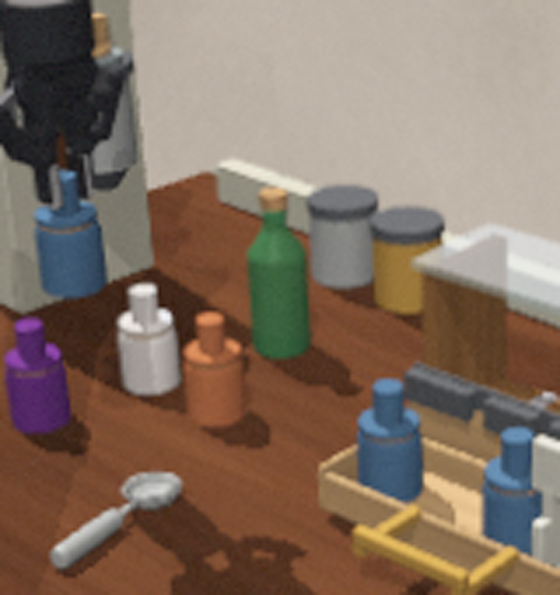

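View pics/z7.png

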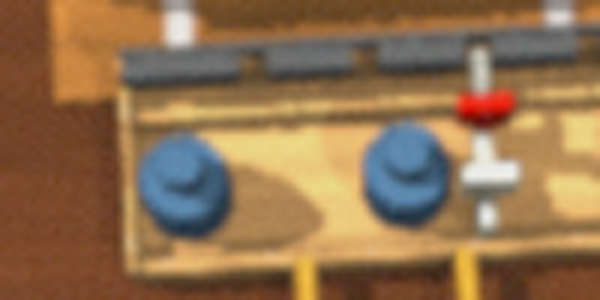

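The two placed jars sit at both ends with a free gap between them (top crop x 235–365). Carrying the third jar to the middle.

Request:
apply_moves(increments=[{"dp": [0,0.005,0.015],"turn": [0,0,0],"jaw": 0.015},{"dp": [0,0.009,0.03],"turn": [0,0,0],"jaw": 0.015},{"dp": [0,0.009,0.03],"turn": [0,0,0],"jaw": 0.015},{"dp": [0,0.009,0.03],"turn": [0,0,0],"jaw": 0.015},{"dp": [0,0.009,0.03],"turn": [0,0,0],"jaw": 0.015}])

```text
t: 31.57
tool_pos: [483.2, 188.3, 260.8]
tcp_rot: [0.517, 0.483, 0.516, -0.483]
ft_force: [0.9, 1.1, -2.2]
finger_gap: 0.285
```

Request:
apply_moves(increments=[{"dp": [0,0.009,0.03],"turn": [0,0,0],"jaw": 0.015},{"dp": [0,0.009,0.03],"turn": [0,0,0],"jaw": 0.015},{"dp": [0,0.009,0.03],"turn": [0,0,0],"jaw": 0.015},{"dp": [0,0.009,0.03],"turn": [0,0,0],"jaw": 0.015},{"dp": [0,0.009,0.03],"turn": [0,0,0],"jaw": 0.015}])

```text
t: 31.98
tool_pos: [538.2, 41.8, 260.9]
tcp_rot: [0.517, 0.483, 0.516, -0.483]
ft_force: [0.9, 0.1, -2.4]
finger_gap: 0.288
```

Request:
apply_moves(increments=[{"dp": [0,0.009,0.028],"turn": [0,0,0],"jaw": 0.015},{"dp": [0,0.004,0.016],"turn": [0,0,0],"jaw": 0.015},{"dp": [0,0,0],"turn": [0,0,0],"jaw": 0.015},{"dp": [0,0,0],"turn": [0,0,0],"jaw": 0.015},{"dp": [0,0,0],"turn": [0,0,0],"jaw": 0.015}])

```text
t: 32.4
tool_pos: [554.0, 1.1, 261.1]
tcp_rot: [0.516, 0.483, 0.517, -0.482]
ft_force: [-0.3, 0.9, -2.8]
finger_gap: 0.287
```

Run:
```python
from jars import *
C=O-120*U
goal(C+49*V+[0,0,117-18],U)
```

```text
t 32.4 tcp [554.    1.1 261.1] F [-0.3  0.9 -2.8] gap 0.287 q7 0.31
turn [-0.14 -0.06 -0.03] dp if turned first(mm) [144.1   6.4   3.3] dp now [144.1   6.3   3.4]
```

Request:
apply_moves(increments=[{"dp": [0.02,0.006,0.003],"turn": [0,0,0],"jaw": 0.015},{"dp": [0.02,0,0],"turn": [0,0,0],"jaw": 0.015},{"dp": [0.02,0,0],"turn": [0,0,0],"jaw": 0.015},{"dp": [0,0,0],"turn": [0,0,0],"jaw": 0.015},{"dp": [0,0,0],"turn": [0,0,0],"jaw": 0.015}])

```text
t: 32.82
tool_pos: [560.2, -0.8, 201.2]
tcp_rot: [0.517, 0.483, 0.517, -0.482]
ft_force: [1.4, -0.3, -2.3]
finger_gap: 0.285
```

Run:
```python
from jars import *
C=O-120*U
goal(C+49*V+[0,0,117-18],U)
S=cam('side')
cv2.imwrite('pics/s22.png',cv2.resize(S['color'][120:240,250:410,::-1],None,fx=4,fy=4,interpolation=cv2.INTER_CUBIC))
```

```text
t 32.82 tcp [560.2  -0.8 201.2] F [ 1.4 -0.3 -2.3] gap 0.285 q7 0.38
turn [-0.05 -0.04  0.02] dp if turned first(mm) [84.2  0.3  0.9] dp now [84.2  0.3  0.9]
```

View pics/s22.png

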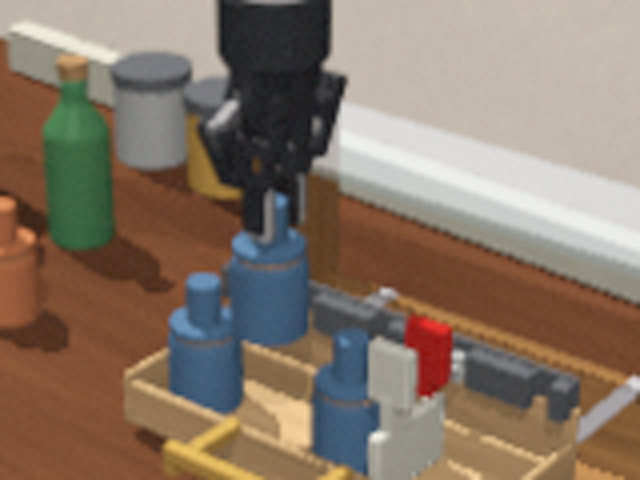

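Request:
apply_moves(increments=[{"dp": [0.02,0,0.001],"turn": [0,0,0],"jaw": 0.015},{"dp": [0.02,0,0],"turn": [0,0,0],"jaw": 0.015},{"dp": [0.015,0,0],"turn": [0,0,0],"jaw": 0.015},{"dp": [0.01,0,0],"turn": [0,0,0],"jaw": 0.015},{"dp": [0,0,0],"turn": [0,0,0],"jaw": 0.015}])

```text
t: 33.28
tool_pos: [561.5, -2.9, 136.7]
tcp_rot: [0.517, 0.483, 0.516, -0.482]
ft_force: [-0.0, -0.2, -2.4]
finger_gap: 0.286
```

Request:
apply_moves(increments=[{"dp": [0,0,0],"turn": [0,0,0],"jaw": 0.015},{"dp": [0,0,0],"turn": [0,0,0],"jaw": 0.015}])

```text
t: 33.45
tool_pos: [563.1, -3.6, 138.6]
tcp_rot: [0.518, 0.485, 0.515, -0.481]
ft_force: [1.0, 0.4, -2.1]
finger_gap: 0.289
```

Run:
```python
from jars import *
C=O-120*U
goal(C+49*V+[0,0,117-18],U)
S=cam('side')
cv2.imwrite('pics/s23.png',cv2.resize(S['color'][120:240,250:410,::-1],None,fx=4,fy=4,interpolation=cv2.INTER_CUBIC))
```

```text
t 33.45 tcp [563.1  -3.6 138.6] F [ 1.   0.4 -2.1] gap 0.289 q7 0.45
turn [-0.18  0.   -0.35] dp if turned first(mm) [21.6 -2.4 -2.1] dp now [21.6 -2.5 -2. ]
```

View pics/s23.png

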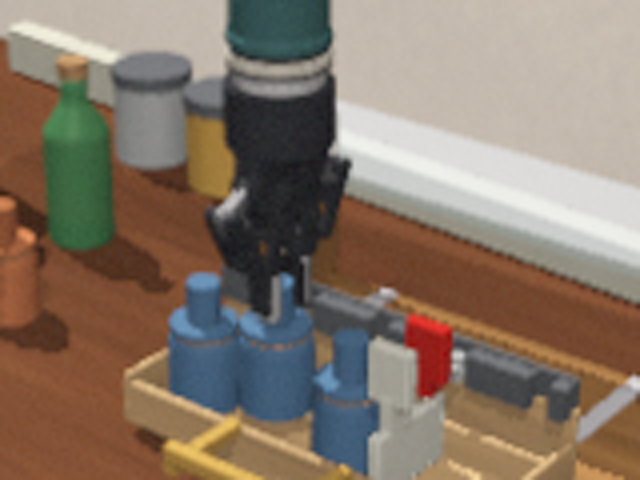

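Request:
apply_moves(increments=[{"dp": [0.008,-0.001,-0.001],"turn": [0,0,0],"jaw": 0.015},{"dp": [0.008,0,0],"turn": [0,0,0],"jaw": 0.015},{"dp": [0.003,0,0],"turn": [0,0,0],"jaw": 0.015},{"dp": [0,0,0],"turn": [0,0,0],"jaw": 0.015}])

```text
t: 33.83
tool_pos: [560.7, -2.6, 117.6]
tcp_rot: [0.517, 0.484, 0.516, -0.482]
ft_force: [0.6, 0.1, -2.9]
finger_gap: 0.29
```

Request:
apply_moves(increments=[{"dp": [0.002,0,0],"turn": [0,0,0],"jaw": 0.015},{"dp": [0.001,0,0],"turn": [0,0,0],"jaw": 0.015},{"dp": [0,0,0],"turn": [0,0,0],"jaw": 0.015}])

```text
t: 34.08
tool_pos: [561.9, -2.7, 117.2]
tcp_rot: [0.517, 0.485, 0.515, -0.482]
ft_force: [-2.0, 0.5, 11.6]
finger_gap: 0.292
```

Request:
apply_moves(increments=[{"dp": [-0.001,0,0],"turn": [0,0,0],"jaw": 0.035},{"dp": [0,0,0],"turn": [0,0,0],"jaw": 0.055},{"dp": [0,0,0],"turn": [0,0,0],"jaw": 0.055},{"dp": [-0.015,0,0],"turn": [0,0,0],"jaw": 0.055},{"dp": [-0.035,0,0],"turn": [0,0,0],"jaw": 0.055}])

```text
t: 34.5
tool_pos: [557.8, -2.3, 163.3]
tcp_rot: [0.515, 0.482, 0.518, -0.484]
ft_force: [0.9, 0.5, -0.4]
finger_gap: 0.646
```

Request:
apply_moves(increments=[{"dp": [-0.04,0,0],"turn": [0,0,0],"jaw": 0.055},{"dp": [-0.01,-0.025,0],"turn": [0,0,0],"jaw": 0.045},{"dp": [0,-0.03,0.01],"turn": [0,0,0],"jaw": 0.045},{"dp": [0,-0.03,0.02],"turn": [0,0,0],"jaw": 0.045},{"dp": [0,-0.03,0.02],"turn": [0,0,0],"jaw": 0.045}])

```text
t: 34.92
tool_pos: [448.3, -60.0, 216.1]
tcp_rot: [0.518, 0.483, 0.516, -0.481]
ft_force: [-0.3, -1.2, 0.4]
finger_gap: 0.527
```

Request:
apply_moves(increments=[{"dp": [0,0,0],"turn": [0,0,0],"jaw": 0.045},{"dp": [0,0,0],"turn": [0,0,0],"jaw": 0.045},{"dp": [0,0,0],"turn": [0,0,0],"jaw": 0.045}])

```text
t: 35.17
tool_pos: [450.0, -60.1, 216.1]
tcp_rot: [0.517, 0.484, 0.515, -0.482]
ft_force: [0.7, 1.0, 0.8]
finger_gap: 0.53
```

Run:
```python
from jars import *
T=cam('top');S=cam('side')
C=O-120*U
goal(C-114*U+[0,0,58-18],U)
cv2.imwrite('pics/z8.png',np.vstack([cv2.resize(T['color'][160:210,250:350,::-1],None,fx=6,fy=6,interpolation=cv2.INTER_CUBIC),cv2.resize(S['color'][180:230,280:380,::-1],None,fx=6,fy=6,interpolation=cv2.INTER_CUBIC)]))
for X,Y in((0,116),(0,48),(0,-18)):
  P=C+X*U+Y*V; print(X,Y,'T',((proj(T,[P+[0,0,100]])-[250,160])*6).round().tolist(),'S',((proj(S,[P+[0,0,100]])-[280,180])*6+[0,300]).round().tolist())
```

```text
t 35.27 tcp [450.8 -59.6 216. ] F [0.7 0.7 0.4] gap 0.528 q7 0.47
turn [-0.09  0.02 -0.28] dp if turned first(mm) [158.   -0.5  -1.1] dp now [158.   -1.2  -1.1]
0 116 T [[184.0, 166.0]] S [[123.0, 359.0]]
0 48 T [[299.0, 159.0]] S [[233.0, 401.0]]
0 -18 T [[411.0, 153.0]] S [[346.0, 443.0]]
```

View pics/z8.png

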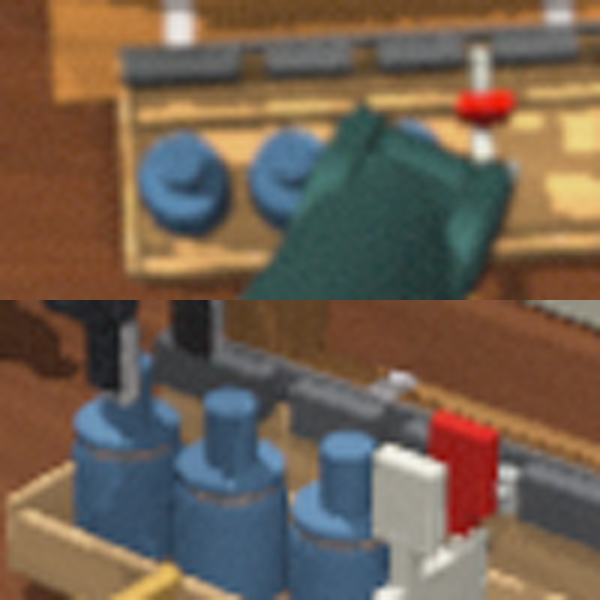

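All three jars stand at their expected projections (top-crop knobs near x 184 and 299, side-crop 125, 230 and 345) and the fence grip is relaxed. Gripping the handle to push home.

Request:
apply_moves(increments=[{"dp": [0.03,0,0],"turn": [0,0,0],"jaw": 0.045},{"dp": [0.035,0,0],"turn": [0,0,0],"jaw": 0.045},{"dp": [0.03,0,0],"turn": [0,0,0],"jaw": 0.045},{"dp": [0.01,0,0],"turn": [0,0,0],"jaw": 0.045},{"dp": [0,0,0],"turn": [0,0,0],"jaw": 0.045}])

```text
t: 35.68
tool_pos: [449.3, -59.3, 108.3]
tcp_rot: [0.516, 0.483, 0.517, -0.483]
ft_force: [-0.2, 0.8, 0.5]
finger_gap: 0.526
```

Request:
apply_moves(increments=[{"dp": [0,0,0],"turn": [0,0,0],"jaw": 0.045},{"dp": [0,0,0],"turn": [0,0,0],"jaw": 0.045}])

```text
t: 35.85
tool_pos: [450.8, -60.0, 111.4]
tcp_rot: [0.518, 0.484, 0.515, -0.482]
ft_force: [0.6, -0.3, 0.2]
finger_gap: 0.523
```

Run:
```python
from jars import *
C=O-120*U
goal(C-114*U+[0,0,58-18],U)
S=cam('side')
cv2.imwrite('pics/s24.png',cv2.resize(S['color'][150:270,250:410,::-1],None,fx=4,fy=4,interpolation=cv2.INTER_CUBIC))
```

```text
t 35.85 tcp [450.8 -60.  111.4] F [ 0.6 -0.3  0.2] gap 0.523 q7 0.66
turn [-0.14  0.02 -0.29] dp if turned first(mm) [53.4 -0.5 -1.5] dp now [53.4 -0.7 -1.6]
```

View pics/s24.png

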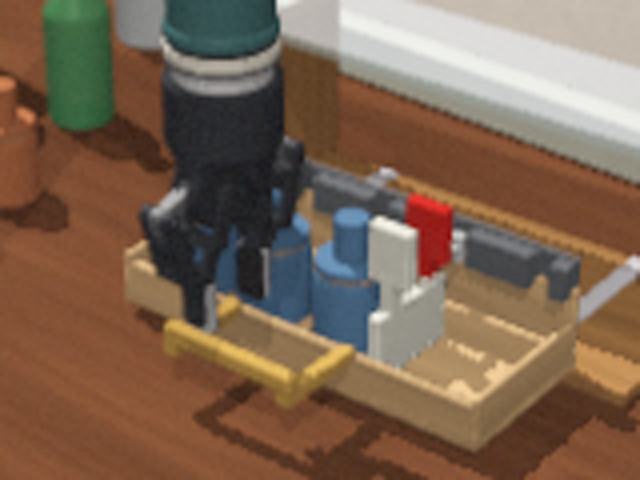

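Request:
apply_moves(increments=[{"dp": [0.02,0,0],"turn": [0,0,0],"jaw": 0.045},{"dp": [0.02,0,0],"turn": [0,0,0],"jaw": 0.045},{"dp": [0.01,0,0],"turn": [0,0,0],"jaw": 0.045},{"dp": [0,0,0],"turn": [0,0,0],"jaw": 0.045},{"dp": [0,0,0],"turn": [0,0,0],"jaw": 0.03}])

```text
t: 36.32
tool_pos: [450.4, -60.2, 61.6]
tcp_rot: [0.518, 0.484, 0.515, -0.482]
ft_force: [-0.5, -0.9, 0.1]
finger_gap: 0.401
```

Request:
apply_moves(increments=[{"dp": [0,0,0],"turn": [0,0,0],"jaw": 0.015},{"dp": [0,0,0],"turn": [0,0,0],"jaw": 0.0},{"dp": [0,0,0],"turn": [0,0,0],"jaw": 0.0},{"dp": [0,0,0],"turn": [0,0,0],"jaw": 0.0}])

```text
t: 36.65
tool_pos: [451.5, -60.2, 62.2]
tcp_rot: [0.519, 0.485, 0.515, -0.481]
ft_force: [0.1, 0.7, 8.1]
finger_gap: 0.132
```

Request:
apply_moves(increments=[{"dp": [0,0.003,0],"turn": [0,0,0],"jaw": 0.0},{"dp": [0,0.005,0],"turn": [0,0,0],"jaw": 0.0},{"dp": [0,0.007,0],"turn": [0,0,0],"jaw": 0.0},{"dp": [0,0.008,0],"turn": [0,0,0],"jaw": 0.0},{"dp": [0,0.008,0],"turn": [0,0,0],"jaw": 0.0}])

```text
t: 37.07
tool_pos: [478.9, -58.3, 62.2]
tcp_rot: [0.516, 0.484, 0.516, -0.483]
ft_force: [-3.1, -0.3, 10.1]
finger_gap: 0.134
```

Request:
apply_moves(increments=[{"dp": [0,0.008,0],"turn": [0,0,0],"jaw": 0.0},{"dp": [0,0.008,0],"turn": [0,0,0],"jaw": 0.0},{"dp": [0,0.008,0],"turn": [0,0,0],"jaw": 0.0},{"dp": [0,0.008,0],"turn": [0,0,0],"jaw": 0.0},{"dp": [0,0.008,0],"turn": [0,0,0],"jaw": 0.0}])

```text
t: 37.48
tool_pos: [519.0, -55.5, 62.2]
tcp_rot: [0.516, 0.483, 0.517, -0.482]
ft_force: [-3.3, 0.0, 8.0]
finger_gap: 0.129
```

Request:
apply_moves(increments=[{"dp": [0,0.008,0],"turn": [0,0,0],"jaw": 0.0},{"dp": [0,0.008,0],"turn": [0,0,0],"jaw": 0.0},{"dp": [0,0.007,0],"turn": [0,0,0],"jaw": 0.0},{"dp": [0,0.006,0],"turn": [0,0,0],"jaw": 0.0},{"dp": [0,0.004,0],"turn": [0,0,0],"jaw": 0.0}])

```text
t: 37.9
tool_pos: [552.7, -53.1, 62.2]
tcp_rot: [0.517, 0.484, 0.516, -0.482]
ft_force: [-3.3, -0.1, 6.6]
finger_gap: 0.129
```

Run:
```python
from jars import *
goal(O-114*U+[0,0,40],U)
S=cam('side')
cv2.imwrite('pics/s25.png',cv2.resize(S['color'][130:250,260:420,::-1],None,fx=4,fy=4,interpolation=cv2.INTER_CUBIC))
```

```text
t 37.9 tcp [552.7 -53.1  62.2] F [-3.3 -0.1  6.6] gap 0.129 q7 0.63
turn [-0.14 -0.05 -0.11] dp if turned first(mm) [ 4.2 17.5 -1.7] dp now [ 4.3 17.4 -1.8]
```

View pics/s25.png

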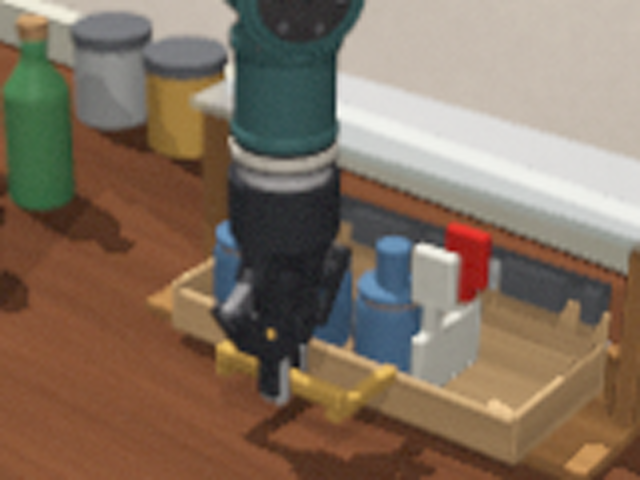

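Request:
apply_moves(increments=[{"dp": [0,0.004,0],"turn": [0,0,0],"jaw": 0.0},{"dp": [0,0.004,0],"turn": [0,0,0],"jaw": 0.0},{"dp": [0,0.003,0],"turn": [0,0,0],"jaw": 0.0},{"dp": [0,0.003,0],"turn": [0,0,0],"jaw": 0.0},{"dp": [0,0.002,0],"turn": [0,0,0],"jaw": 0.0}])

```text
t: 38.37
tool_pos: [568.3, -52.0, 62.3]
tcp_rot: [0.517, 0.484, 0.516, -0.482]
ft_force: [-3.2, -0.2, 7.0]
finger_gap: 0.131
```

Request:
apply_moves(increments=[{"dp": [0,0.002,0],"turn": [0,0,0],"jaw": 0.0},{"dp": [0,0.002,0],"turn": [0,0,0],"jaw": 0.0},{"dp": [0,0,0],"turn": [0,0,0],"jaw": 0.0}])

```text
t: 38.62
tool_pos: [570.5, -51.8, 62.2]
tcp_rot: [0.516, 0.483, 0.517, -0.483]
ft_force: [-5.6, -0.7, 10.6]
finger_gap: 0.13
```

Request:
apply_moves(increments=[{"dp": [0,0.002,0],"turn": [0,0,0],"jaw": 0.0},{"dp": [0,0.002,0],"turn": [0,0,0],"jaw": 0.0},{"dp": [0,0,0],"turn": [0,0,0],"jaw": 0.0}])

```text
t: 38.87
tool_pos: [570.6, -51.8, 62.2]
tcp_rot: [0.513, 0.482, 0.519, -0.484]
ft_force: [-11.1, 0.4, 17.0]
finger_gap: 0.132
```

It's at the rear stop: 120.2 mm from the front stop. Releasing.

Request:
apply_moves(increments=[{"dp": [0,-0.003,0],"turn": [0,0,0],"jaw": 0.0},{"dp": [0,0,0],"turn": [0,0,0],"jaw": 0.025},{"dp": [0,0,0],"turn": [0,0,0],"jaw": 0.045},{"dp": [0,0,0],"turn": [0,0,0],"jaw": 0.045},{"dp": [-0.01,0,0],"turn": [0,0,0],"jaw": 0.045}])

```text
t: 39.28
tool_pos: [573.9, -51.4, 70.4]
tcp_rot: [0.517, 0.483, 0.516, -0.483]
ft_force: [-0.4, -0.0, 0.3]
finger_gap: 0.529
```

Request:
apply_moves(increments=[{"dp": [-0.03,0,0],"turn": [0,0,0],"jaw": 0.045},{"dp": [-0.03,-0.01,0],"turn": [0,0,0],"jaw": 0.045},{"dp": [-0.035,-0.03,0],"turn": [0,0,0],"jaw": 0.045},{"dp": [-0.03,-0.03,0.02],"turn": [0,0,0],"jaw": 0.045},{"dp": [-0.02,-0.02,0.035],"turn": [0,0,0],"jaw": 0.045}])

```text
t: 39.7
tool_pos: [493.9, -104.4, 209.8]
tcp_rot: [0.518, 0.483, 0.518, -0.48]
ft_force: [0.8, -1.2, -0.2]
finger_gap: 0.526
```

Request:
apply_moves(increments=[{"dp": [0,0,0.035],"turn": [0,0,0],"jaw": 0.045},{"dp": [0,0,0.04],"turn": [0,0,0],"jaw": 0.045},{"dp": [0,0,0.04],"turn": [0,0,0],"jaw": 0.045},{"dp": [0,0,0.04],"turn": [0,0,0],"jaw": 0.045},{"dp": [0,0,0.03],"turn": [0,0,0],"jaw": 0.045}])

```text
t: 40.12
tool_pos: [507.5, -296.2, 209.2]
tcp_rot: [0.518, 0.484, 0.514, -0.483]
ft_force: [-0.4, -0.7, 0.0]
finger_gap: 0.527
```

Request:
apply_moves(increments=[{"dp": [0,0,0],"turn": [0,0,0],"jaw": 0.045},{"dp": [0,0,0],"turn": [0,0,0],"jaw": 0.045},{"dp": [0,0,0],"turn": [0,0,0],"jaw": 0.045}])

```text
t: 40.37
tool_pos: [507.5, -291.2, 207.9]
tcp_rot: [0.517, 0.484, 0.516, -0.482]
ft_force: [0.5, 0.0, -0.0]
finger_gap: 0.52
```

Run:
```python
from jars import *
T=cam('top');S=cam('side')
C=O
goal(C,U)
save(T,'t9.png')
f=lambda c,u,v,n,m: cv2.resize(c['color'][v:v+60,u:u+120,::-1],None,fx=5,fy=5,interpolation=cv2.INTER_CUBIC)
cv2.imwrite('pics/z9.png',np.vstack([f(T,250,130,0,0),f(S,300,160,0,0)])[:600])
for X,Y,Z in((0,116,100),(0,48,100),(0,-18,100),(-114,53,44),(-114,-53,44),(21,-63,117)):
  P=C+X*U+Y*V; print(X,Y,'T',((proj(T,[P+[0,0,Z]])-[250,130])*5).round().tolist(),'S',((proj(S,[P+[0,0,Z]])-[300,160])*5+[0,300]).round().tolist())
```

```text
t 40.47 tcp [ 507.8 -289.8  207.7] F [-0.5  0.5 -0.6] gap 0.524 q7 0.9
turn [-0.04 -0.1  -0.18] dp if turned first(mm) [ 189.7  192.8 -234.8] dp now [ 190.7  192.1 -234.6]
0 116 T [[145.0, 125.0]] S [[130.0, 379.0]]
0 48 T [[240.0, 120.0]] S [[220.0, 410.0]]
0 -18 T [[332.0, 115.0]] S [[311.0, 441.0]]
-114 53 T [[244.0, 292.0]] S [[94.0, 563.0]]
-114 -53 T [[388.0, 284.0]] S [[244.0, 623.0]]
21 -63 T [[394.0, 76.0]] S [[397.0, 424.0]]
```

View pics/z9.png

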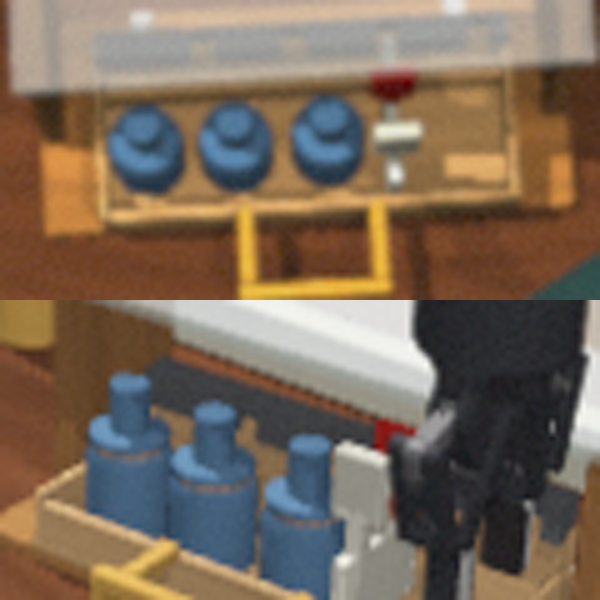

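View pics/t9.png

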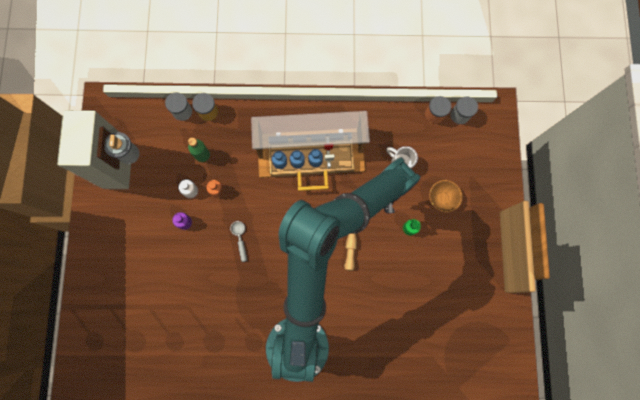

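Final view: the jars, handle bar and fence are within a few pixels of the home-pose projections, everything is upright, the bystanders haven't moved, and the arm is clear. Handing in.

```bash
python3 -c "
from cell import arm
print(arm.close_job())"
```

```text
the job is handed in; nothing more can be done
None
```

The job is handed in at about 40 s of the 210 s allowed, with every step done; no verdict comes back, so success is judged only from my own checks.

- **Tray and fence:** I pulled the tray to its front stop, squeezed the release and slid the fence 136 mm to the third notch, because there were three blue jars. After letting go, the picture showed the red and white bars apart again, so I take it as locked.
- **Jars:** All three stand in one row at about y +115, +48 and −18 mm in the tray.
- **Knocked jar:** The first jar I placed was shifted about 25 mm while the arm was away. I saw this in the pictures and moved it to the +y end place.
- **Push home:** I pushed the tray in until it met the rear stop, 120.2 mm from the front one, with an 11 N reaction force.

**Last checks:** The jars, handle and fence were within a few pixels (a few mm) of where they should appear with the tray home. All three jars were upright, the arm was clear and reading no contact force, and the bystanders visible in the top view had not moved. The tray, fence and release positions are inferred from pictures and forces, since none of them can be read directly. No check failed.

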